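Bed down the rocking plaster formers in the drying box

ROBOT

A 7-joint arm with a two-finger parallel gripper is mounted at the origin on the work surface. World frame = base frame: x ahead of the robot, y to its left, z up, the work surface at z = 0. Lengths are in mm, angles in rad, forces in N, time in s.
With the tool pointing down it reaches from about 425 to 1025 mm from the base axis. Payload 9.4 kg.
Tool frame: the origin (TCP) lies midway between the tips of the shut fingers; the grasp point (between the pads) lies 19 mm behind it; z points along the fingers, y is the line along which they close (so a half turn about z gives the same grasp; the last joint's range is limited). The gripper opens to 85 mm and grips with 20 to 120 N. Pads are 22 mm wide; open, the fingers measure 114 mm over their backs; the gripper's body (76 mm by 85 mm) begins 54 mm behind the grasp point. The pads swing forward as they close: fully open they stand 13 mm farther back than shut.
Start: joints at [1.121, 0.599, -0.003, 1.599, 0.002, 0.943, -0.08], TCP at [264.052, -675.204, 202.875] pointing down, gripper open.
Joint ranges: [-2.57, 2.57], [-0.35, 1.97], [-1.29, 1.29], [0.11, 2.56], [-1.05, 4.19], [0.11, 1.86], [-2.63, 2.63]. Speed limits (rad/s): [2.22, 2.22, 3.01, 3.01, 3.14, 3.14, 3.14].

INTERFACE

Orientations are given as [roll, pitch, yaw] about the fixed x, y, z axes, in that order (R = Rz(yaw) Ry(pitch) Rx(roll)).
In Python, from bench import telemetry, cams, order gives the robot as it stands. The module is installed in compiled form; this text tells all that it offers.
- The arm moves only by the tool jog_arm, never from a script. Its argument "steps" is a list that holds one entry, the list of rows, each a list of 5 numbers: the opening, from -1 (shut) to 1 (fully open), then the shift along the tool's x, y, z in units of 0.25 m (1.0 is 0.25 m), then the turn about the tool's z in units of 120 degrees (1.0 is 120 degrees). A call has 1 to 12 rows; each row shifts and turns the commanded pose from where the row before left it, along the tool's axes as they then stand; what a row does not reach is not made up. A row lasts 1/8 s, in which the tool goes at most 62.5 mm and 10.7 degrees, less where a joint would pass 70% of its speed; a pose out of reach is approached as far as the arm can. A call with a number of a shift or a turn outside -1 to 1 is refused whole. A call with a gripper value outside its range is refused whole. The fingers move at their own pace and stop on an object; the grip force is fixed at half the most. Time passes only in rows, so rows that do not move let the fingers close. It gives the time, the measured TCP pose, the force, the opening and the grip force at its end, in the units of the state.
- telemetry.state(): the state, without advancing time (a new reading comes with each control period).
- cams.capture(name): name is "side" or "top"; returns a dict with "color" (420x560x3 uint8, red, green, blue), "depth" (420x560 float32, mm along the optical axis (not along the pixel's ray), 0 where there is no reading), "K" (3x3 intrinsics, pixels), "dist" ([k1, k2, p1, p2, k3] as OpenCV has them; the pictures are not rectified), "origin" and "orientation" of the camera in the world. Camera axes: x right, y up, looking along -z (the intrinsics and any distortion apply to the point x, -y, -z); pixel columns grow to the right and rows downward; lengths in mm; the calibration is good to about 2 mm. A picture is of the moment at which its call begins.
- order.job_done(): hands the job in; it is judged then, once.
The state is a dict: "time": time; "q": joint angles; "qd": joint speeds; "effort": joint torques, N m; "tool_pos": TCP position; "ee_rot": TCP orientation; "contact_force": force on the tool from outside, world axes, zero at the start; "moment": the same for the moment, N m; "finger_gap": opening from 0.0 (shut) to 1.0 (fully open); "grip_force": force on a finger pad.
Only numpy, scipy, OpenCV 4.12 (cv2) and the standard library are available. Lean on these libraries where they do the work, as an engineer would, in place of code of your own. Each camera call takes 0.05 s, during which the arm holds its last target. There are 200 camera calls.

TASK

The plaster quarter-round formers (three or four of them) lie on their curved faces on the bench and rock at a touch. Turn each one over and lay it in the plywood drying box so that it sits steadily on one of its flat faces on the box floor (either flat face will do, none stacked); when they are all in, fold the stiff lid down until it is fully shut, and only then slide the brass bolt by its knob over the lid to its end stop. Do not knock over the jar of brushes.

Things in the scene. Friction and masses are not known exactly. Their poses are not given: they have to be found in the camera images.
- former1_c (a point): Off-white plaster former, a quarter of a solid cylinder: radius 50 mm, 60 mm long, 140 g; two flat faces (50 x 60 mm) meet at 90 degrees in a straight edge, the third face is curved. Point: inside, mid-length, 20 mm from both flats (near its centre of mass). Axis y along its length; x and z are normal to the flats, pointing from them into the body. None if absent or held.
- former2_c (a point): Another quarter-round plaster former, just like former1: point and axes as there. None if absent today.
- former3_c (a point): Another quarter-round plaster former, just like former1: point and axes as there. None if absent today.
- former4_c (a point): Another quarter-round plaster former, just like former1: point and axes as there. None if absent today.
- box: Open plywood drying box fixed to the bench: outside 180 (x) x 300 (y) x 65 (z) mm, walls and floor 5 mm. Origin: centre of its underside, on the bench, z up. The lid is hinged along the top of its +x wall (to the robot's right). Outside the middle of its -x wall is a wooden ledge 70 mm wide (y), 74 mm high, reaching to x = -166 mm, with the bolt on it between two 8 mm rails.
- lid (a joint): Lid angle, rad: 0 fully shut (lying on the box walls); starts open, at or a little past upright (pi/2), limit 1.9. Stiff hinge, stays where it is left; needs 3 to 5 N near its free edge. It shuts by swinging over the box towards the bolt.
- lid_hinge (a point): On the hinge line, at its middle: in box axes (90, 0, 65.5) mm.
- lid_edge (a point): Middle of the lid's free edge, 180 mm from the hinge. Plain plywood panel 180 x 300 x 8 mm; shut, its top is 73.5 mm above the bench. At angle t the edge is at (90 - 180 cos t, 0, 65.5 + 180 sin t) mm in box axes (its inner face; the outer face is 8 mm further out).
- bolt (a joint): Travel of the brass bolt, m: starts near 0, slides towards the box (+x of the box) over the lid's edge; end stop at 0.040. Friction about 2 N, it stays where it is left.
- bolt_knob (a point): Centre of the bolt's knob, an upright brass block 16 (sliding direction) x 26 x 26 mm on the bolt plate; centre 93.5 mm, top 106.5 mm above the bench. Push it from its outer side (away from the box). At joint 0 it is at (-130, 0, 93.5) mm in box axes.
- jar_c (a point): White ceramic jar of brushes, diameter 64 mm, 90 mm high (brushes reach 185 mm); point on its axis, half-way up, z along its axis. Must stay standing.
- former1: The same former; origin on its straight edge, mid-length, same axes. It starts on its curved face, edge up (50 mm above the bench), free to rock: x and z slant down. x up or z up: it lies on a flat face, 50 mm high. Rolled over the end of its curve by more than about 81 degrees in all from edge-up, it tips onto that flat by itself.
- former2: former2 again: origin on its straight edge, axes and behaviour as for former1.
- former3: former3 again: origin on its straight edge, axes and behaviour as for former1.
- former4: former4 again: origin on its straight edge, axes and behaviour as for former1.
Mind the look-alikes: they are no part of the job. What is shaped like the former3 but pink is not meant.

How it is judged:
By the outcome, as a careful person would: the job done as asked, in the order asked, and still so for the second after the job is handed in, with the robot touching nothing.
Of former1, former2, former3, former4 only 3 to 4 are there at a start; the rules pass over those that are not, and their reading is None.
At some moment in a run one of former1, former2, former3, former4 may be knocked a few centimetres aside while the robot is not near it.
Once in a run the grip may slacken for a moment while it holds something.
It also fails if it takes over 210 s, if anything falls off the work surface, if the arm or the gripper's body presses on something with over 40 N, if the wrist force passes 120 N, or if a joint passes its speed limit or range.

## Working session

There is one attempt and no reset: what is moved stays moved. The work goes in short steps, Python scripts to look and compute and a tool call to move; the robot and the scene stay as the last step left them, time stands still between calls to the robot, and variables do not carry over. Pictures are saved under pics/ and viewed, at most 14 in all, crops included, and the job is handed in when it is done.

Besides the shell and the picture viewer there is one more tool, called as name(argument=value, ...), one argument or row to a line, values as JSON. jog_arm: Moves the arm, as the interface text tells. Shifts and turns lie within -1 to 1; 1 stands for 0.25 m of shift or 120 degrees of turn. Its arguments: {"type":"object","properties":{"steps":{"type":"array","items":{"type":"array","items":{"type":"array","items":{"type":"number","minimum":-1,"maximum":1}}}}},"required":["steps"]}

```bash
mkdir -p pics; cat > h.py <<'E'
import numpy as np, cv2
from bench import telemetry, cams, order
from scipy.spatial.transform import Rotation as R
def cap(n):
    c=cams.capture(n); c['K']=np.array(c['K']);c['dist']=np.array(c['dist'])
    o=np.array(c['orientation'])
    c['R']=o if o.shape==(3,3) else R.from_euler('xyz',o).as_matrix()
    c['o']=np.array(c['origin']); return c
def save(c,n): cv2.imwrite('pics/'+n,c['color'][:,:,::-1])
def rays(c,px):
    u=cv2.undistortPoints(np.array(px,float).reshape(-1,1,2),c['K'],c['dist']).reshape(-1,2)
    return np.c_[u[:,0],-u[:,1],-np.ones(len(u))]@c['R'].T
def onplane(c,px,z):
    d=rays(c,px); return c['o']+d*((z-c['o'][2])/d[:,2])[:,None]
def cloud(c):
    h,w=c['depth'].shape; g=np.stack(np.meshgrid(np.arange(w),np.arange(h)),-1).reshape(-1,2)
    d=rays(c,g); return (c['o']+d*c['depth'].reshape(-1,1)).reshape(h,w,3)
E
python3 - <<'E'
from h import *
for n in('top','side'):
    c=cap(n); save(c,n+'0.png'); print(n,c['o'],c['orientation'],c['K'].tolist(),c['dist'])
    np.savez('pics/%s0.npz'%n,p=cloud(c),c=c['color'])
s=telemetry.state();print(s)
E
```

```text
top [ 281.40334755   30.7146725  1179.84249569] [ 1.38398180e-01  7.95009583e-04 -1.59002091e+00] [[463.71224525564037, 0.0, 278.66034884317736], [0.0, 463.71224525564037, 205.62053215821302], [0.0, 0.0, 1.0]] [0.01447581 0.         0.         0.         0.        ]
side [410.19445325 793.14371096 769.26624425] [ 0.82856883  0.01065378 -3.13211095] [[400.97404267365783, 0.0, 276.55521350274194], [0.0, 400.97404267365783, 211.3885352502534], [0.0, 0.0, 1.0]] [-0.06133116  0.          0.          0.          0.        ]
{'time': 0.1, 'q': array([ 1.12129712,  0.60000689, -0.0025534 ,  1.60005318,  0.00180102,
        0.94291489, -0.0797971 ]), 'qd': array([-0.00018295, -0.00084732,  0.00097191, -0.00188954, -0.0002639 ,
        0.00025247,  0.00193981]), 'effort': array([ 6.27151065e-03, -7.77990103e+01,  1.57082476e+00, -2.58624923e+01,
        1.27297299e-02,  5.56779923e-03, -5.88986268e-05]), 'tool_pos': array([ 263.88301239, -674.77149516,  202.1296418 ]), 'ee_rot': array([-3.14021815e+00,  1.24245460e-04,  3.72869568e-01]), 'contact_force': array([-0.48976483,  0.45493496,  0.31742549]), 'moment': array([-0.0024675 , -0.03809641, -0.02794437]), 'grip_force': 0.0, 'finger_gap': 0.9992799582821927}
```

View pics/top0.png

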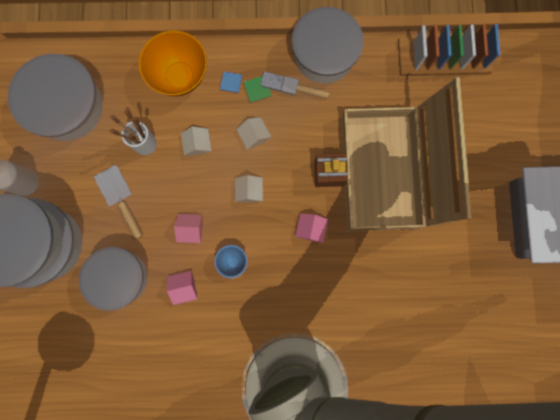

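View pics/side0.png

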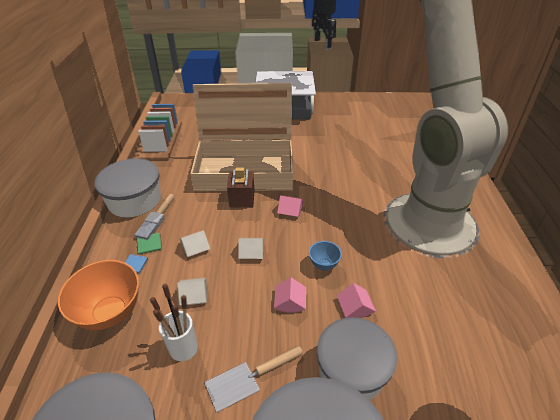

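The off-white formers show in the top view at about (196,141), (254,132) and (249,188). The look-alikes are pink blocks at (188,228), (312,227) and (181,288). The jar stands at (140,138). The box is centred near (385,168), with its lid open on the right and the bolt on the left at (333,168).

```bash
cat >> h.py <<'E'
def formers(c,lo=8,name=None):
    """off-white blobs on bench: ridge/edges from depth"""
    P=cloud(c); hsv=cv2.cvtColor(c['color'],cv2.COLOR_RGB2HSV)
    m=((hsv[...,1]<80)&(hsv[...,2]>95)&(P[...,2]>lo)&(P[...,2]<70)&(P[...,0]>300)&(P[...,0]<1050)).astype(np.uint8)
    n,l,st,ce=cv2.connectedComponentsWithStats(m,connectivity=4)
    out=[]
    for i in range(1,n):
        if st[i,4]>250:
            Q=P[l==i]; r=cv2.minAreaRect(Q[:,:2].astype(np.float32))
            out.append((ce[i].round(),st[i,4],Q.mean(0).round(),np.percentile(Q[:,2],[2,50,98]).round(),np.round(r[0]),np.round(r[1]),round(r[2],1),Q))
    return out
E
python3 - <<'E'
from h import *
c=cap('top')
for f in formers(c):
    print(*f[:-1])
    Q=f[-1]
    if f[1]<1500:
        # plane normals by local clustering: fit z = zmax - |d.n| style
        best=None
        for a in np.arange(0,180,1):
            n=np.array([np.cos(np.radians(a)),np.sin(np.radians(a))]); s=Q[:,:2]@n
            # piecewise poly residual
            p=np.polyfit(s,Q[:,2],3); e=np.std(Q[:,2]-np.polyval(p,s))
            if best is None or e<best[0]: best=(e,a,s)
        e,a,s=best; b=np.linspace(s.min(),s.max(),9)
        print(' slope dir',a,'res',e,[ (round(float(x)),round(float(np.median(Q[(s>=x)&(s<y),2])))) for x,y in zip(b,b[1:])if ((s>=x)&(s<y)).any()])
z=c['color'][100:220,160:290]; cv2.imwrite('pics/crop.png',cv2.resize(z[:,:,::-1],None,fx=5,fy=5,interpolation=2))
P=cloud(c)
for px in [(350,112),(420,112),(348,225),(422,225),(385,168),(460,85),(467,218),(333,168),(328,168),(345,168),(426,110),(428,226),(319,168)]: print(px,P[px[1],px[0]].round())
E
```

```text
[280.  83.] 550 [768.  20.  19.] [12. 19. 25.] [770.  22.] [97. 43.] 74.5
 slope dir 114 res 2.831202969738596 [(-341, 20), (-330, 21), (-318, 21), (-306, 19), (-294, 18), (-283, 18), (-271, 19), (-259, 18)]
[ 85. 123.] 519 [662. 515.  40.] [12. 39. 67.] [672. 523.] [ 54. 165.] 50.1
 slope dir 49 res 14.904698636522925 [(809, 49), (815, 36), (822, 39), (829, 36), (836, 36), (843, 32), (850, 39), (857, 20)]
[253. 132.] 655 [632.  91.  34.] [16. 33. 52.] [635.  90.] [61. 70.] 27.7
 slope dir 117 res 5.03198709794858 [(-243, 20), (-234, 29), (-225, 37), (-217, 46), (-208, 47), (-199, 38), (-191, 29), (-182, 21)]
[196. 141.] 679 [612. 237.  33.] [15. 33. 52.] [614. 240.] [62. 71.] 8.3
 slope dir 98 res 5.8441207490524265 [(117, 21), (125, 29), (134, 38), (143, 46), (152, 46), (161, 37), (170, 29), (178, 20)]
[ 27. 184.] 357 [507. 654.  40.] [10. 41. 68.] [508. 660.] [28. 67.] 60.2
 slope dir 118 res 17.43454182827385 [(320, 42), (328, 38), (335, 41), (343, 41), (350, 40), (358, 39), (365, 36), (373, 36)]
[248. 188.] 658 [486. 104.  34.] [16. 34. 52.] [487. 105.] [60. 69.] 0.3
 slope dir 90 res 4.930655514286084 [(70, 20), (79, 29), (88, 37), (96, 45), (105, 48), (113, 40), (122, 31), (131, 22)]
(350, 112) [ 672. -155.   56.]
(420, 112) [ 656. -320.   91.]
(348, 225) [ 389. -142.   36.]
(422, 225) [ 383. -315.   68.]
(385, 168) [ 537. -248.    7.]
(460, 85) [ 760. -460.   -1.]
(467, 218) [ 380. -355.  235.]
(333, 168) [ 517. -101.  110.]
(328, 168) [524. -92.  82.]
(345, 168) [ 524. -134.   76.]
(426, 110) [ 652. -326.  116.]
(428, 226) [ 386. -351.    1.]
(319, 168) [526. -71.  76.]
```

View pics/crop.png

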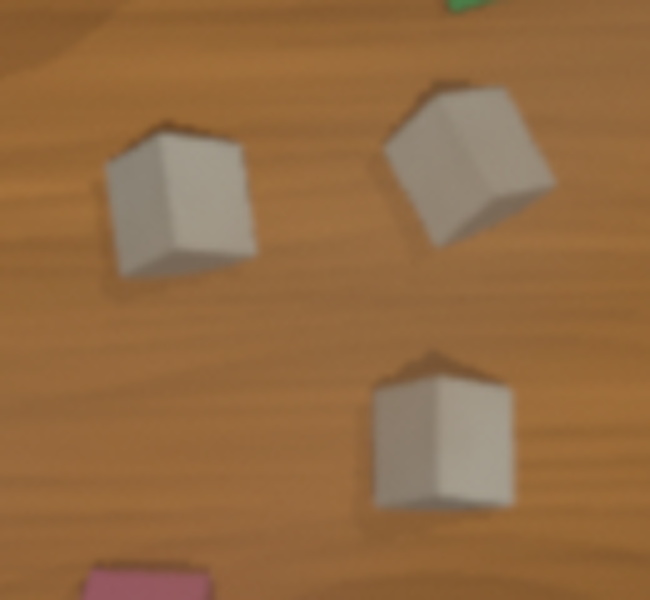

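All three crop shapes are off-white with a ridge along the top, so they are the formers lying edge-up. Next I measure the box, lid, bolt and jar.

```bash
cat >> h.py <<'E'
def plan(wps,start=None):
    """wps: (x,y,z,yawdeg,grip,rows). prints rows in tool units"""
    s=telemetry.state(); 
    if start is None: start=(*s['tool_pos'],np.degrees(s['ee_rot'][2]))
    p=np.array(start[:3],float); yaw=float(start[3]); rows=[]
    for x,y,z,w,g,n in wps:
        t=np.array([x,y,z],float)
        for k in range(n,0,-1):
            dy=((w-yaw+180)%360-180)/k; d=(t-p)/k; a=np.radians(yaw)
            u=np.array([d[0]*np.cos(a)+d[1]*np.sin(a), d[0]*np.sin(a)-d[1]*np.cos(a), -d[2]])/250
            u=u.round(3); tr=round(-dy/120,3); rows.append([g,*(u+0.).tolist(),tr+0.])
            v=u*250; p=p+[v[0]*np.cos(a)+v[1]*np.sin(a), v[0]*np.sin(a)-v[1]*np.cos(a),-v[2]]; yaw-=tr*120
    for i in range(0,len(rows),12): print(str([rows[i:i+12]]).replace(' ',''))
    print('end',p.round(1),round(yaw,2)); return (*p,yaw)
E
python3 - <<'E'
from h import *
d=np.load('pics/top0.npz');P=d['p'];C=d['c']
Q=P.reshape(-1,3)
def show(n,m): 
    q=Q[m]; print(n,len(q), np.percentile(q,[1,5,50,95,99],axis=0).round().tolist())
inb=(Q[:,0]>350)&(Q[:,0]<710)
show('walltop -x',inb&(abs(Q[:,2]-65)<5)&(Q[:,1]<-130)&(Q[:,1]>-160))
show('walls low',(abs(Q[:,2]-65)<6)&inb&(Q[:,1]<-165)&(Q[:,1]>-300))
show('knob',(Q[:,2]>100)&inb&(Q[:,1]<-60)&(Q[:,1]>-140))
show('ledge',(Q[:,2]>60)&(Q[:,2]<100)&inb&(Q[:,1]<-50)&(Q[:,1]>-130))
show('lidtop',(Q[:,2]>225)&(Q[:,2]<300)&inb&(Q[:,1]<-250)&(Q[:,1]>-480))
for z in(100,140,180,220,240): show('lid%d'%z,(abs(Q[:,2]-z)<5)&inb&(Q[:,1]<-250)&(Q[:,1]>-480))
show('jar',(Q[:,2]>75)&(Q[:,2]<200)&(Q[:,0]>520)&(Q[:,0]<760)&(Q[:,1]>280)&(Q[:,1]<460))
for z in (20,50,85,120,160,185): show('jar%d'%z,(abs(Q[:,2]-z)<10)&(Q[:,0]>520)&(Q[:,0]<760)&(Q[:,1]>280)&(Q[:,1]<460))
e=plan([(264,-675,350,21.4,1,4),(264,-675,350,91,1,7),(450,100,350,91,1,15)])
E
```

```text
walltop -x 294 [[379.0, -159.0, 60.0], [383.0, -152.0, 62.0], [525.0, -143.0, 66.0], [673.0, -140.0, 69.0], [676.0, -139.0, 70.0]]
walls low 270 [[378.0, -299.0, 59.0], [379.0, -294.0, 60.0], [673.0, -233.0, 65.0], [677.0, -171.0, 69.0], [679.0, -166.0, 70.0]]
knob 75 [[515.0, -116.0, 101.0], [516.0, -114.0, 103.0], [527.0, -107.0, 107.0], [540.0, -100.0, 110.0], [540.0, -100.0, 111.0]]
ledge 723 [[493.0, -129.0, 63.0], [493.0, -127.0, 71.0], [523.0, -94.0, 77.0], [559.0, -67.0, 86.0], [562.0, -65.0, 95.0]]
lidtop 1317 [[383.0, -360.0, 225.0], [394.0, -359.0, 226.0], [524.0, -352.0, 239.0], [662.0, -346.0, 246.0], [675.0, -344.0, 247.0]]
lid100 294 [[384.0, -329.0, 95.0], [395.0, -328.0, 96.0], [515.0, -323.0, 101.0], [662.0, -320.0, 105.0], [674.0, -320.0, 105.0]]
lid140 305 [[384.0, -336.0, 135.0], [394.0, -335.0, 136.0], [525.0, -333.0, 140.0], [664.0, -331.0, 144.0], [675.0, -330.0, 145.0]]
lid180 384 [[380.0, -345.0, 175.0], [388.0, -343.0, 175.0], [521.0, -341.0, 180.0], [664.0, -338.0, 184.0], [676.0, -338.0, 185.0]]
lid220 484 [[384.0, -351.0, 215.0], [398.0, -350.0, 216.0], 
[... 1023 characters left out ...]
31.0, 398.0, 186.0], [631.0, 400.0, 187.0]]
[[[1,0.0,0.0,-0.148,0.0],[1,0.0,0.0,-0.148,0.0],[1,0.0,0.0,-0.148,0.0],[1,0.0,0.001,-0.147,0.0],[1,0.0,0.0,0.0,-0.083],[1,0.0,0.0,0.0,-0.083],[1,0.0,0.0,0.0,-0.083],[1,0.0,0.0,0.0,-0.083],[1,0.0,0.0,0.0,-0.083],[1,0.0,0.0,0.0,-0.083],[1,0.0,0.0,0.0,-0.082],[1,0.206,0.053,0.0,0.0]]]
[[[1,0.206,0.053,0.0,0.0],[1,0.206,0.053,0.0,0.0],[1,0.206,0.053,0.0,0.0],[1,0.206,0.053,0.0,0.0],[1,0.206,0.053,0.0,0.0],[1,0.206,0.053,0.0,0.0],[1,0.206,0.053,0.0,0.0],[1,0.206,0.053,0.0,0.0],[1,0.206,0.053,0.0,0.0],[1,0.205,0.053,0.0,0.0],[1,0.206,0.053,0.0,0.0],[1,0.205,0.053,0.0,0.0]]]
[[[1,0.206,0.054,0.0,0.0],[1,0.205,0.053,0.0,0.0]]]
end [450.   99.9 350. ] 90.97
```

jog_arm(
  steps=[
    [[1,0,0,-0.148,0],[1,0,0,-0.148,0],[1,0,0,-0.148,0],[1,0,0,-0.148,0],[1,0,0,0,-0.083],[1,0,0,0,-0.083],[1,0,0,0,-0.083],[1,0,0,0,-0.083],[1,0,0,0,-0.083],[1,0,0,0,-0.083],[1,0,0,0,-0.082],[1,0.206,0.053,0,0]],
  ],
)

```text
time: 1.65
tool_pos: [274.3, -625.5, 348.9]
ee_rot: [-3.14, -0.001, 1.585]
contact_force: [1.0, -0.3, 0.8]
finger_gap: 0.997
grip_force: 0.0
```

jog_arm(
  steps=[
    [[-0.4,0.206,0.053,0,0],[-0.4,0.206,0.053,0,0],[-0.4,0.206,0.053,0,0],[-0.4,0.206,0.053,0,0],[-0.4,0.206,0.053,0,0],[-0.4,0.206,0.053,0,0],[-0.4,0.206,0.053,0,0],[-0.4,0.206,0.053,0,0],[-0.4,0.206,0.053,0,0],[-0.4,0.206,0.053,0,0],[-0.4,0.206,0.053,0,0],[-0.4,0.206,0.053,0,0]],
  ],
)

```text
time: 3.15
tool_pos: [425.1, -1.3, 351.0]
ee_rot: [3.141, 0.0, 1.587]
contact_force: [1.5, -0.0, -0.4]
finger_gap: 0.298
grip_force: 0.0
```

jog_arm(
  steps=[
    [[-0.4,0.206,0.053,0,0],[-0.4,0.206,0.053,0,0],[-0.4,0.15,0.06,0,0],[-0.4,0.12,0.05,0,0],[-0.4,0,0,0,0]],
  ],
)

```text
time: 3.78
tool_pos: [476.2, 170.8, 350.6]
ee_rot: [-3.141, -0.001, 1.591]
contact_force: [-0.6, -0.4, 0.6]
finger_gap: 0.297
grip_force: 0.0
```

```bash
python3 - <<'E'
from h import *
c=cap('top'); 
for f in formers(c): 
    if abs(f[4][1]-105)<60 or len(f)<2: print(*f[:-1])
s=telemetry.state(); print(s['time'],s['tool_pos'],s['ee_rot'],s['finger_gap'],s['q'])
e=plan([(487,172,350,90.3,-0.4,2),(487,172,3,90.3,-0.4,8),(487,172,3,90.3,-0.4,1),(487,153,3,90.3,-0.4,4),(487,151,4,90.3,-0.4,1),(487,146,12,90.3,-0.4,2),(487,138,22,90.3,-0.4,3),(487,127,34,90.3,-0.4,4),(487,111,39,90.3,-0.4,4),(487,82,39,90.3,-0.4,6),(487,82,39,90.3,-0.4,2)])
E
```

```text
[257. 128.] 344 [642.  79.  37.] [16. 38. 52.] [640.  80.] [62. 48.] 29.2
3.825 [475.88158636 169.12851705 350.42051441] [-3.14043831e+00 -1.57175013e-04  1.58963851e+00] 0.30058135143841397 [ 0.19882351  0.26089733 -0.8146506   1.86338155  0.21053889  1.10692651
 -0.67527941]
[[[-0.4,0.005,0.022,0.001,0.003],[-0.4,0.006,0.023,0.001,0.003],[-0.4,0.0,0.0,0.173,0.0],[-0.4,0.0,0.0,0.174,0.0],[-0.4,0.0,0.0,0.173,0.0],[-0.4,0.0,0.0,0.174,0.0],[-0.4,0.0,0.0,0.173,0.0],[-0.4,0.0,0.0,0.174,0.0],[-0.4,0.0,0.0,0.173,0.0],[-0.4,0.0,0.0,0.174,0.0],[-0.4,0.0,0.0,0.0,0.0],[-0.4,-0.019,0.0,0.0,0.0]]]
[[[-0.4,-0.019,0.0,0.0,0.0],[-0.4,-0.019,0.0,0.0,0.0],[-0.4,-0.019,-0.001,0.0,0.0],[-0.4,-0.008,0.0,-0.004,0.0],[-0.4,-0.01,0.0,-0.016,0.0],[-0.4,-0.01,0.0,-0.016,0.0],[-0.4,-0.011,0.0,-0.013,0.0],[-0.4,-0.011,0.0,-0.014,0.0],[-0.4,-0.01,0.0,-0.013,0.0],[-0.4,-0.011,0.0,-0.012,0.0],[-0.4,-0.011,0.0,-0.012,0.0],[-0.4,-0.011,0.0,-0.012,0.0]]]
[[[-0.4,-0.011,0.0,-0.012,0.0],[-0.4,-0.016,0.0,-0.005,0.0],[-0.4,-0.016,0.0,-0.005,0.0],[-0.4,-0.016,0.0,-0.005,0.0],[-0.4,-0.016,-0.001,-0.005,0.0],[-0.4,-0.019,0.0,0.0,0.0],[-0.4,-0.019,0.0,0.0,0.0],[-0.4,-0.02,0.0,0.0,0.0],[-0.4,-0.019,0.0,0.0,0.0],[-0.4,-0.02,0.0,0.0,0.0],[-0.4,-0.019,-0.001,0.0,0.0],[-0.4,0.0,0.0,0.0,0.0]]]
[[[-0.4,0.0,0.0,0.0,0.0]]]
end [486.9  82.1  38.9] 90.36
```

jog_arm(
  steps=[
    [[-0.4,0.005,0.022,0,0.003],[-0.4,0.006,0.023,0,0.003],[-0.4,0,0,0.173,0],[-0.4,0,0,0.174,0],[-0.4,0,0,0.173,0],[-0.4,0,0,0.174,0],[-0.4,0,0,0.173,0],[-0.4,0,0,0.174,0],[-0.4,0,0,0.173,0],[-0.4,0,0,0.174,0],[-0.4,0,0,0,0],[-0.4,0,0,0,0]],
  ],
)

```text
time: 5.32
tool_pos: [488.0, 171.5, 4.9]
ee_rot: [3.141, -0.0, 1.575]
contact_force: [0.6, 0.8, 0.5]
finger_gap: 0.298
grip_force: 0.0
```

```bash
python3 - <<'E'
from h import *
s=telemetry.state(); print(s['time'],s['tool_pos'],s['ee_rot'],s['contact_force'])
c=cap('side'); save(c,'s1.png')
E
```

```text
5.325 [487.98538761 171.49667336   4.87773254] [ 3.14082090e+00 -9.98375325e-05  1.57462856e+00] [0.63916207 0.75984913 0.54195942]
```

View pics/s1.png

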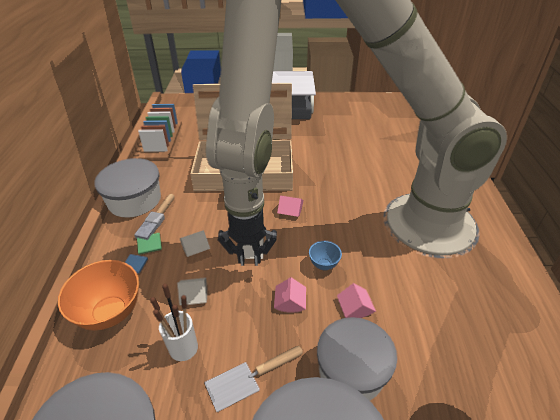

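The gripper stands at about (248,250), on the near side of the central former, ready to push.

jog_arm(
  steps=[
    [[-0.4,-0.019,0,0.004,0],[-0.4,-0.019,0,0,0],[-0.4,-0.019,0,0,0],[-0.4,-0.019,0,0,0],[-0.4,-0.008,0,-0.004,0],[-0.4,-0.01,0,-0.016,0],[-0.4,-0.01,0,-0.016,0],[-0.4,-0.011,0,-0.013,0],[-0.4,-0.011,0,-0.014,0],[-0.4,-0.01,0,-0.013,0],[-0.4,-0.011,0,-0.012,0],[-0.4,-0.011,0,-0.012,0]],
  ],
)

```text
time: 6.88
tool_pos: [487.6, 131.7, 28.0]
ee_rot: [-3.142, 0.0, 1.575]
contact_force: [-0.3, 0.2, -0.6]
finger_gap: 0.3
grip_force: 0.0
```

jog_arm(
  steps=[
    [[-0.4,-0.011,0,-0.012,0],[-0.4,-0.011,0,-0.012,0],[-0.4,-0.016,0,-0.005,0],[-0.4,-0.016,0,-0.005,0],[-0.4,-0.016,0,-0.005,0],[-0.4,-0.016,0,-0.005,0],[-0.4,-0.019,0,0,0],[-0.4,-0.019,0,0,0],[-0.4,-0.02,0,0,0],[-0.4,-0.019,0,0,0],[-0.4,-0.02,0,0,0],[-0.4,-0.019,0,0,0]],
  ],
)

```text
time: 8.38
tool_pos: [487.8, 81.0, 38.9]
ee_rot: [-3.142, 0.0, 1.575]
contact_force: [0.3, -0.5, 0.6]
finger_gap: 0.301
grip_force: 0.0
```

```bash
python3 - <<'E'
from h import *
s=telemetry.state(); print(s['time'],s['tool_pos'],s['ee_rot'],s['contact_force'])
c=cap('side')
z=c['color'][150:330,150:330]; cv2.imwrite('pics/s2.png',cv2.resize(z[:,:,::-1],None,fx=3,fy=3,interpolation=2))
E
```

```text
8.375 [487.77795529  81.02443811  38.865267  ] [-3.14157961e+00  6.78628104e-05  1.57502637e+00] [ 0.31815934 -0.46494923  0.62187706]
```

View pics/s2.png

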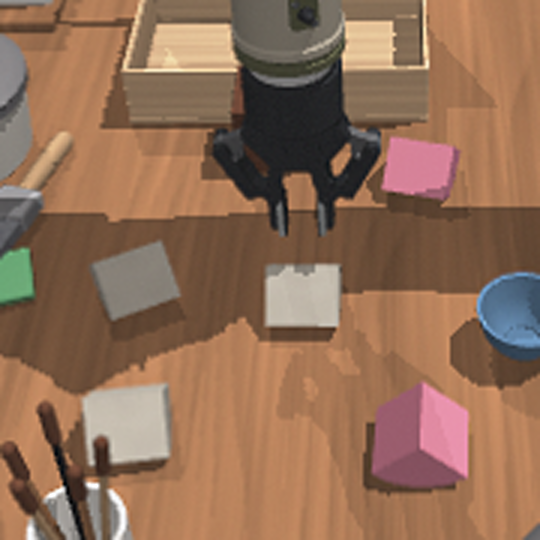

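The former is still edge-up at crop (302,295), because the fingertips slipped over it. They stand higher when the gap is open. I re-measure, then retry with shut fingers, where the tip is at the TCP.

```bash
python3 - <<'E'
from h import *
for n in('side','top'):
  c=cap(n)
  for f in formers(c): 
    if abs(f[4][1]-150)<110 and f[4][0]<690: print(n,*f[:-1])
E
```

```text
side [195. 243.] 494 [631. 107.  32.] [15. 32. 49.] [634.  99.] [61. 56.] 26.8
side [251. 248.] 507 [488. 123.  32.] [15. 32. 49.] [489. 114.] [62. 58.] 89.8
side [193. 290.] 598 [612. 253.  33.] [16. 34. 50.] [617. 242.] [59. 72.] 8.1
top [196. 141.] 681 [612. 237.  33.] [14. 33. 52.] [614. 239.] [62. 70.] 8.7
```

jog_arm(
  steps=[
    [[-1,0,0,-0.12,0],[-1,0,0,-0.12,0],[-1,0.12,0,0,0],[-1,0.12,0,0,0],[-1,0.12,0,0,0],[-1,0,0,0.12,0],[-1,0,0,0.13,0],[-1,0,0,0.134,0],[-1,0,0,0,0],[-1,-0.03,0,0,0],[-1,-0.03,0,0,0],[-1,0,0,0,0]],
  ],
)

```text
time: 10.02
tool_pos: [488.0, 155.1, 3.8]
ee_rot: [3.14, 0.0, 1.573]
contact_force: [0.1, 0.0, 0.3]
finger_gap: 0.003
grip_force: 0.0
```

```bash
python3 - <<'E'
from h import *
s=telemetry.state(); print(s['time'],s['tool_pos'],s['ee_rot'],s['contact_force'],s['finger_gap'])
plan([(488,152,3,90.2,-1,2),(488,146,12,90.2,-1,4),(488,138,23,90.2,-1,4),(488,127,36,90.2,-1,4),(488,111,38,90.2,-1,5),(488,78,38,90.2,-1,9)])
E
```

```text
10.025 [487.99625906 155.12667967   3.76092038] [3.14038674e+00 2.15765733e-04 1.57312680e+00] [0.09809399 0.00047345 0.29069606] 0.002900135845696052
[[[-1,-0.006,0.0,0.002,0.0],[-1,-0.007,0.0,0.001,-0.001],[-1,-0.006,0.0,-0.009,0.0],[-1,-0.006,0.0,-0.009,0.0],[-1,-0.006,0.0,-0.009,0.0],[-1,-0.006,0.0,-0.009,0.0],[-1,-0.008,0.0,-0.011,0.0],[-1,-0.008,0.0,-0.011,0.0],[-1,-0.008,0.0,-0.011,0.0],[-1,-0.008,0.0,-0.011,0.0],[-1,-0.011,0.0,-0.013,0.0],[-1,-0.011,0.0,-0.013,0.0]]]
[[[-1,-0.011,0.0,-0.013,0.0],[-1,-0.011,0.0,-0.013,0.0],[-1,-0.013,0.0,-0.002,0.0],[-1,-0.013,0.0,-0.001,0.0],[-1,-0.013,0.0,-0.002,0.0],[-1,-0.012,0.0,-0.001,0.0],[-1,-0.013,-0.001,-0.002,0.0],[-1,-0.015,0.0,0.0,0.0],[-1,-0.015,0.0,0.0,0.0],[-1,-0.015,0.0,0.0,0.0],[-1,-0.014,0.0,0.0,0.0],[-1,-0.015,0.0,0.0,0.0]]]
[[[-1,-0.014,0.0,0.0,0.0],[-1,-0.015,0.0,0.0,0.0],[-1,-0.014,0.0,0.0,0.0],[-1,-0.015,0.0,0.0,0.0]]]
end [488.1  77.9  38. ] 90.25
```

Run the first half, then look by numbers from the side camera.

jog_arm(
  steps=[
    [[-1,-0.006,0,0.002,0],[-1,-0.007,0,0.001,0],[-1,-0.006,0,-0.009,0],[-1,-0.006,0,-0.009,0],[-1,-0.006,0,-0.009,0],[-1,-0.006,0,-0.009,0],[-1,-0.008,0,-0.011,0],[-1,-0.008,0,-0.011,0],[-1,-0.008,0,-0.011,0]],
  ],
)

```text
time: 11.15
tool_pos: [487.5, 140.9, 19.5]
ee_rot: [-3.141, 0.0, 1.575]
contact_force: [0.3, 0.2, 0.4]
finger_gap: 0.0
grip_force: 0.0
```

```bash
cat > lk.py <<'E'
import sys
from h import *
s=telemetry.state(); print(s['time'],s['tool_pos'].round(1),s['contact_force'].round(1))
X,Y=float(sys.argv[1]),float(sys.argv[2])
c=cap('side'); P=cloud(c); hsv=cv2.cvtColor(c['color'],cv2.COLOR_RGB2HSV)
m=(hsv[...,1]<90)&(hsv[...,2]>70)&(P[...,2]>4)&(P[...,2]<75)&(abs(P[...,0]-X)<45)&(abs(P[...,1]-Y)<70)
Q=P[m]; print(len(Q))
for a in np.arange(Y-70,Y+70,8):
    q=Q[(Q[:,1]>=a)&(Q[:,1]<a+8)]
    if len(q)>8: print(int(a),len(q),np.percentile(q[:,2],[10,50,90]).round().tolist(), np.percentile(q[:,0],[5,95]).round().tolist())
if len(sys.argv)>3:
    v,u=np.argwhere(m).mean(0).astype(int) if len(Q) else (250,250)
    z=c['color'][max(0,v-60):v+60,max(0,u-60):u+60]; cv2.imwrite('pics/'+sys.argv[3],cv2.resize(z[:,:,::-1],None,fx=4,fy=4,interpolation=2))
E
python3 lk.py 488 105
```

```text
11.15 [487.5 140.9  19.5] [0.3 0.2 0.4]
373
107 35 [41.0, 45.0, 48.0] [460.0, 517.0]
115 57 [34.0, 38.0, 43.0] [460.0, 517.0]
123 78 [25.0, 29.0, 33.0] [463.0, 517.0]
131 104 [17.0, 22.0, 27.0] [463.0, 514.0]
139 52 [14.0, 17.0, 20.0] [460.0, 515.0]
147 37 [54.0, 61.0, 72.0] [480.0, 497.0]
```

The fingers are narrower than I assumed, so they rose before touching. I'll back off and creep in low to find the contact.

jog_arm(
  steps=[
    [[-1,0.05,0,-0.03,0],[-1,0.04,0,0.03,0],[-1,0,0,0.066,0],[-1,-0.02,0,0,0],[-1,-0.02,0,0,0],[-1,-0.02,0,0,0],[-1,-0.012,0,0,0],[-1,0,0,0,0]],
  ],
)

```text
time: 12.2
tool_pos: [487.7, 145.2, 3.1]
ee_rot: [3.141, -0.0, 1.574]
contact_force: [-0.0, 0.1, -0.5]
finger_gap: -0.005
grip_force: 0.0
```

```bash
python3 lk.py 488 105
```

```text
12.2 [487.7 145.2   3.1] [-0.   0.1 -0.5]
242
115 16 [32.0, 35.0, 37.0] [462.0, 516.0]
123 63 [25.0, 30.0, 35.0] [460.0, 517.0]
131 56 [17.0, 21.0, 25.0] [462.0, 517.0]
139 44 [14.0, 17.0, 20.0] [461.0, 517.0]
147 14 [40.0, 49.0, 63.0] [474.0, 502.0]
155 40 [37.0, 51.0, 68.0] [483.0, 495.0]
```

jog_arm(
  steps=[
    [[-1,-0.008,0,0,0],[-1,-0.008,0,0,0],[-1,0,0,0,0]],
  ],
)

```text
time: 12.62
tool_pos: [487.5, 141.4, 2.8]
ee_rot: [-3.141, 0.0, 1.575]
contact_force: [0.3, 0.4, -0.1]
finger_gap: 0.004
grip_force: 0.0
```

```bash
python3 lk.py 488 105 | head -8
```

```text
12.625 [487.5 141.4   2.8] [ 0.3  0.4 -0.1]
265
115 34 [33.0, 36.0, 39.0] [460.0, 517.0]
123 55 [25.0, 29.0, 34.0] [461.0, 517.0]
131 70 [16.0, 21.0, 26.0] [462.0, 515.0]
139 48 [15.0, 16.0, 20.0] [463.0, 516.0]
147 49 [39.0, 52.0, 67.0] [482.0, 501.0]
```

jog_arm(
  steps=[
    [[-1,-0.008,0,0,0],[-1,-0.008,0,0,0],[-1,0,0,0,0]],
  ],
)

```text
time: 13.05
tool_pos: [487.5, 137.3, 2.8]
ee_rot: [-3.141, 0.0, 1.575]
contact_force: [-0.2, -1.0, -0.5]
finger_gap: -0.0
grip_force: 0.0
```

```bash
python3 lk.py 488 105 s3.png
```

```text
13.05 [487.5 137.3   2.8] [-0.2 -1.  -0.5]
300
115 44 [33.0, 38.0, 41.0] [460.0, 518.0]
123 59 [26.0, 30.0, 36.0] [460.0, 517.0]
131 89 [17.0, 21.0, 26.0] [463.0, 515.0]
139 54 [14.0, 17.0, 39.0] [462.0, 513.0]
147 43 [37.0, 52.0, 68.0] [483.0, 495.0]
```

View pics/s3.png

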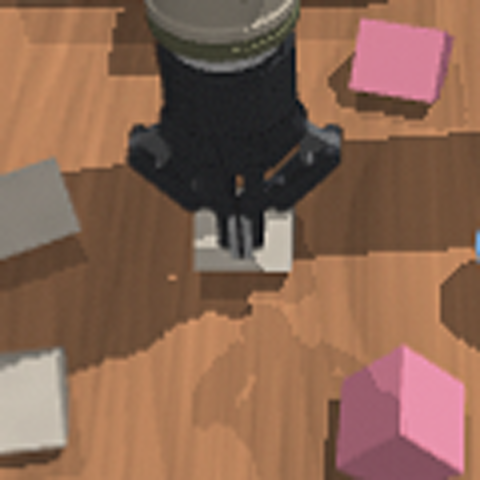

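```bash
python3 - <<'E'
from h import *
c=cap('side'); P=cloud(c); s=telemetry.state(); t=s['tool_pos']
def proj(c,p):
    q=(np.array(p)-c['o'])@c['R']; return cv2.projectPoints(np.array([[q[0],-q[1],-q[2]]]),np.zeros(3),np.zeros(3),c['K'],c['dist'])[0].ravel()
u=proj(c,t); print(t,u.round(1)); print('corner',proj(c,(487,140,14.6)).round(1), proj(c,(487,105,50)).round(1))
x=int(round(u[0]))
for v in range(225,262,2): print(v,[ (P[v,xx].round().astype(int).tolist(),c['color'][v,xx].tolist()) for xx in (x-8,x,x+2)])
c=cap('top');P=cloud(c);u=proj(c,t);print(u); x,y=u.round().astype(int)
z=c['color'][y-50:y+50,x-50:x+50]; cv2.imwrite('pics/t3.png',cv2.resize(z[:,:,::-1],None,fx=5,fy=5,interpolation=2))
E
```

```text
[487.54858003 137.60902901   2.84900018] [251.4 260.1]
corner [251.3 257.7] [251.3 237.6]
225 [([495, 175, 162], [33, 32, 34]), ([478, 173, 160], [32, 32, 33]), ([476, 153, 141], [32, 32, 36])]
227 [([498, 155, 137], [32, 32, 34]), ([480, 154, 136], [29, 27, 32]), ([475, 159, 140], [34, 34, 35])]
229 [([498, 157, 132], [33, 33, 36]), ([480, 158, 134], [33, 34, 36]), ([476, 160, 135], [34, 35, 37])]
231 [([499, 156, 125], [33, 33, 36]), ([481, 157, 126], [32, 31, 34]), ([476, 157, 126], [33, 35, 34])]
233 [([499, 156, 118], [33, 34, 37]), ([481, 154, 116], [34, 34, 36]), ([477, 157, 120], [34, 35, 35])]
235 [([500, 155, 111], [34, 34, 37]), ([482, 155, 111], [36, 35, 34]), ([477, 157, 113], [31, 34, 35])]
237 [([500, 155, 105], [33, 33, 36]), ([482, 155, 104], [35, 34, 35]), ([477, 156, 105], [30, 31, 33])]
239 [([501, 156, 98], [32, 33, 36]), ([483, 154, 96], [30, 33, 33]), ([478, 155, 98], [36, 35, 37])]
241 [([502, 151, 86], [31, 32, 34]), ([484, 148, 83], [31, 31, 33]), ([479, 151, 87], [32, 32, 35])]
243 [([502, 151, 79], [46, 45, 46]), ([484, 149, 78], [31, 33, 34]), ([479, 150,
[... 301 characters left out ...]
105]), ([481, 144, 51], [40, 40, 42])]
251 [([508, 129, 27], [203, 194, 180]), ([485, 150, 51], [105, 105, 105]), ([481, 146, 47], [37, 38, 41])]
253 [([508, 132, 23], [135, 129, 120]), ([486, 149, 43], [102, 103, 102]), ([481, 145, 38], [106, 103, 98])]
255 [([507, 137, 21], [137, 132, 123]), ([486, 149, 35], [111, 110, 106]), ([483, 135, 19], [115, 111, 105])]
257 [([508, 138, 15], [135, 131, 121]), ([488, 141, 18], [138, 133, 123]), ([483, 141, 18], [134, 129, 119])]
259 [([509, 131, -1], [95, 67, 48]), ([489, 132, 0], [92, 64, 45]), ([484, 132, 1], [92, 64, 45])]
261 [([509, 139, 1], [94, 67, 49]), ([489, 139, 1], [96, 70, 51]), ([484, 138, -1], [95, 68, 50])]
[235.97122979 190.19409795]
```

View pics/t3.png

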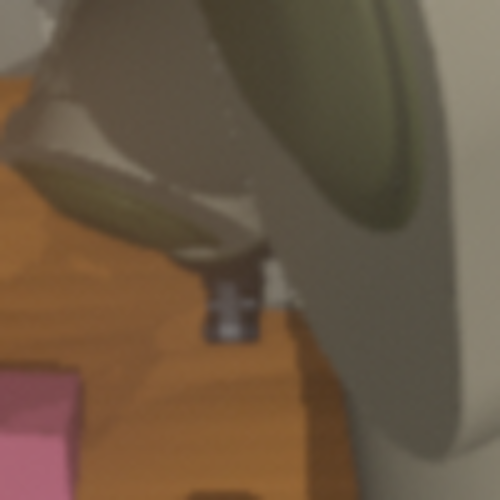

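The finger's front face shows at y≈149, ending near z≈33, while the TCP reads z=2.8. The real tips seem to sit higher than the TCP. I'll check this in free space with a slow descent.

jog_arm(
  steps=[
    [[-1,0.06,0,-0.04,0],[-1,0.1,0,0,0],[-1,0,0,0.04,0],[-1,0,0,0,0]],
  ],
)

```text
time: 13.7
tool_pos: [486.9, 177.7, 2.5]
ee_rot: [-3.141, 0.001, 1.576]
contact_force: [0.3, -0.9, -1.4]
finger_gap: 0.004
grip_force: 0.0
```

```bash
cat >tip.py <<'E'
from h import *
c=cap('side'); P=cloud(c); s=telemetry.state(); t=s['tool_pos']
g=c['color'].max(2).astype(int)-c['color'].min(2)
m=(abs(P[...,0]-t[0])<16)&(abs(P[...,1]-t[1])<22)&(P[...,2]>t[2]-3)&(P[...,2]<t[2]+70)&(g<15)
Q=P[m]; print(t.round(1),s['contact_force'].round(1),len(Q))
v,u=np.argwhere(m).T
for r in sorted(set(v)): print(r,u[v==r].min(),u[v==r].max(),np.median(P[r,u[v==r]],0).round().tolist())
E
python3 tip.py
```

```text
[486.9 177.3   2.7] [-0.6 -0.  -0.9] 109
252 248 249 [489.0, 170.0, 69.0]
253 248 249 [489.0, 173.0, 70.0]
254 248 249 [489.0, 175.0, 68.0]
255 248 248 [489.0, 180.0, 70.0]
256 248 249 [488.0, 183.0, 71.0]
257 243 249 [489.0, 185.0, 69.0]
258 243 255 [486.0, 189.0, 70.0]
259 244 254 [487.0, 188.0, 66.0]
260 244 255 [486.0, 187.0, 61.0]
261 244 255 [485.0, 187.0, 57.0]
262 244 254 [487.0, 189.0, 56.0]
263 244 254 [487.0, 189.0, 53.0]
264 245 254 [486.0, 188.0, 48.0]
265 246 254 [486.0, 188.0, 44.0]
266 247 251 [488.0, 191.0, 44.0]
267 247 251 [488.0, 189.0, 39.0]
```

jog_arm(
  steps=[
    [[-1,0,0,0.008,0],[-1,0,0,0,0]],
  ],
)

```text
time: 14.0
tool_pos: [487.4, 177.2, 0.8]
ee_rot: [-3.141, 0.0, 1.574]
contact_force: [0.1, -0.4, -0.8]
finger_gap: 0.001
grip_force: 0.0
```

```bash
python3 - <<'E'
from h import *
c=cap('side'); z=c['color'][225:305,200:300]; cv2.imwrite('pics/s4.png',cv2.resize(z[:,:,::-1],None,fx=6,fy=6,interpolation=2))
def proj(c,p):
    q=(np.array(p)-c['o'])@c['R']; return cv2.projectPoints(np.array([[q[0],-q[1],-q[2]]]),np.zeros(3),np.zeros(3),c['K'],c['dist'])[0].ravel()
print(proj(c,(487,177,0)),proj(c,(487,188,0)))
P=cloud(c)
for v in range(258,290,2):print(v,P[v,250].round(),c['color'][v,250])
E
```

```text
[250.7900295  273.17460836] [250.53557296 276.75892296]
258 [484. 190.  71.] [44 45 45]
260 [485. 190.  64.] [106 106 106]
262 [485. 189.  56.] [103 102 102]
264 [485. 190.  50.] [103 103 103]
266 [486. 188.  40.] [101 102 102]
268 [486. 189.  35.] [113  93  85]
270 [490. 167.  -1.] [194 134  95]
272 [489. 172.  -2.] [191 134  95]
274 [489. 181.   2.] [176 125  87]
276 [488. 186.   1.] [111  79  57]
278 [488. 192.   1.] [112  81  59]
280 [488. 197.  -0.] [107  77  55]
282 [487. 206.   3.] [85 61 45]
284 [487. 209.  -1.] [168 118  83]
286 [487. 215.  -1.] [165 118  83]
288 [486. 222.   1.] [167 118  84]
```

View pics/s4.png

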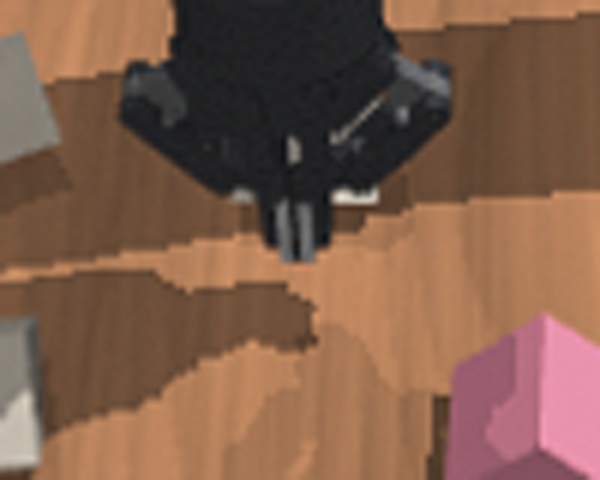

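The tip bottom shows at crop (298,260), row 268, which gives z≈30 with a visible gap to its shadow. The reported TCP z therefore reads about 30 mm below the real tips. I'll lower cautiously and watch the force.

jog_arm(
  steps=[
    [[-1,0,0,0.02,0],[-1,0,0,0.02,0],[-1,0,0,0,0]],
  ],
)

```text
time: 14.42
tool_pos: [487.1, 177.6, -9.7]
ee_rot: [-3.141, 0.0, 1.575]
contact_force: [0.4, 0.7, 0.5]
finger_gap: 0.001
grip_force: 0.0
```

```bash
python3 tip.py|tail -6
```

```text
266 245 254 [487.0, 188.0, 40.0]
267 245 254 [487.0, 187.0, 36.0]
268 245 254 [488.0, 188.0, 33.0]
269 247 252 [487.0, 189.0, 30.0]
270 247 252 [488.0, 189.0, 26.0]
271 247 249 [492.0, 190.0, 24.0]
```

jog_arm(
  steps=[
    [[-1,0,0,0.024,0],[-1,0,0,0.024,0],[-1,0,0,0,0]],
  ],
)

```text
time: 14.85
tool_pos: [487.0, 177.6, -21.7]
ee_rot: [-3.141, 0.0, 1.575]
contact_force: [-0.5, -0.3, 0.1]
finger_gap: -0.002
grip_force: 0.0
```

```bash
python3 tip.py|tail -6
```

```text
269 245 255 [487.0, 188.0, 29.0]
270 245 254 [488.0, 189.0, 27.0]
271 245 254 [488.0, 188.0, 22.0]
272 247 253 [487.0, 189.0, 20.0]
273 248 252 [487.0, 190.0, 17.0]
274 248 252 [487.0, 189.0, 12.0]
```

jog_arm(
  steps=[
    [[-1,0,0,0.012,0],[-1,0,0,0,0]],
  ],
)

```text
time: 15.15
tool_pos: [487.3, 177.6, -24.3]
ee_rot: [-3.141, 0.0, 1.575]
contact_force: [0.0, -0.1, 1.0]
finger_gap: 0.003
grip_force: 0.0
```

jog_arm(
  steps=[
    [[-1,0,0,0.01,0],[-1,0,0,0,0]],
  ],
)

```text
time: 15.4
tool_pos: [487.3, 177.6, -26.8]
ee_rot: [-3.141, 0.0, 1.575]
contact_force: [-0.6, -0.1, -0.0]
finger_gap: -0.0
grip_force: 0.0
```

jog_arm(
  steps=[
    [[-1,0,0,0.008,0],[-1,0,0,0,0]],
  ],
)

```text
time: 15.65
tool_pos: [487.5, 177.6, -28.3]
ee_rot: [3.141, 0.0, 1.575]
contact_force: [-1.2, -0.3, 6.3]
finger_gap: 0.0
grip_force: 3.4
```

jog_arm(
  steps=[
    [[-1,0,0,0.006,0],[-1,0,0,0,0]],
  ],
)

```text
time: 15.9
tool_pos: [487.5, 177.6, -28.4]
ee_rot: [3.14, 0.0, 1.575]
contact_force: [-4.6, -1.8, 29.2]
finger_gap: 0.0
grip_force: 14.4
```

```bash
python3 tip.py|tail -3
```

```text
274 247 253 [488.0, 190.0, 13.0]
275 248 252 [488.0, 189.0, 9.0]
276 248 252 [488.0, 190.0, 6.0]
```

The real contact comes at reported z = −28.3, so true tip height = reading + 28. I'll redo the tip-over with that correction.

jog_arm(
  steps=[
    [[-1,0,0,-0.018,0],[-1,-0.034,0,0,0],[-1,-0.034,0,0,0],[-1,-0.034,0,0,0],[-1,-0.006,0,-0.009,0],[-1,-0.006,0,-0.009,0],[-1,-0.006,0,-0.009,0],[-1,-0.006,0,-0.009,0],[-1,-0.008,0,-0.011,0],[-1,-0.008,0,-0.011,0],[-1,-0.008,0,-0.011,0],[-1,-0.008,0,-0.011,0]],
  ],
)

```text
time: 17.45
tool_pos: [487.6, 138.0, -5.4]
ee_rot: [3.142, -0.0, 1.575]
contact_force: [0.2, 1.8, 0.1]
finger_gap: 0.001
grip_force: 0.8
```

```bash
python3 lk.py 488 95
```

```text
17.45 [487.6 138.   -5.4] [0.2 1.8 0.1]
120
121 47 [27.0, 34.0, 36.0] [461.0, 519.0]
145 42 [32.0, 47.0, 60.0] [466.0, 495.0]
```

It is rolling. I continue.

jog_arm(
  steps=[
    [[-1,-0.011,0,-0.013,0],[-1,-0.011,0,-0.013,0],[-1,-0.011,0,-0.013,0],[-1,-0.011,0,-0.013,0],[-1,-0.013,0,-0.002,0],[-1,-0.013,0,-0.001,0],[-1,-0.013,0,-0.002,0],[-1,-0.012,0,-0.001,0],[-1,-0.013,0,-0.002,0],[-1,-0.015,0,0,0],[-1,-0.015,0,0,0],[-1,-0.015,0,0,0]],
  ],
)

```text
time: 19.0
tool_pos: [487.7, 99.6, 9.4]
ee_rot: [-3.142, 0.0, 1.575]
contact_force: [0.4, 2.6, 1.2]
finger_gap: -0.0
grip_force: 1.0
```

jog_arm(
  steps=[
    [[-1,-0.015,0,0,0],[-1,-0.015,0,0,0],[-1,-0.015,0,0,0],[-1,-0.015,0,0,0],[-1,-0.015,0,0,0],[-1,-0.015,0,0,0],[-1,0.1,0,-0.1,0],[-1,0.15,0,-0.1,0]],
  ],
)

```text
time: 20.0
tool_pos: [487.0, 138.3, 59.5]
ee_rot: [-3.14, 0.002, 1.572]
contact_force: [1.1, 0.4, -0.5]
finger_gap: -0.002
grip_force: 0.0
```

```bash
python3 lk.py 488 60
```

```text
20.0 [487.  138.3  59.5] [ 1.1  0.4 -0.5]
339
62 19 [45.0, 47.0, 48.0] [459.0, 518.0]
70 25 [43.0, 48.0, 50.0] [459.0, 515.0]
78 33 [39.0, 49.0, 50.0] [459.0, 517.0]
86 246 [8.0, 23.0, 41.0] [462.0, 516.0]
94 11 [4.0, 8.0, 15.0] [471.0, 514.0]
```

```bash
python3 lk.py 488 60 s5.png >/dev/null
```

```text
(no output)
```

View pics/s5.png

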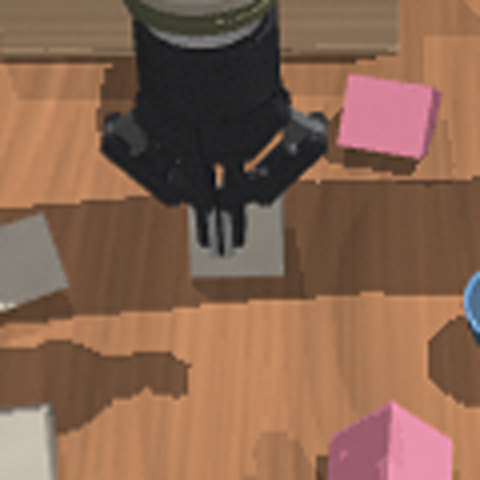

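jog_arm(
  steps=[
    [[0.6,0,0,-0.2,0],[0.6,0,0,-0.2,0],[0.6,0,0,-0.2,0],[0.6,-0.2,0,-0.1,0],[0.6,-0.2,0,0,0],[0.6,-0.2,0,0,0],[0.6,-0.2,0,0,0],[0.6,-0.2,0,0,0],[0.6,-0.2,0,0,0],[0.6,0,0,0,0]],
  ],
)

```text
time: 21.35
tool_pos: [487.0, -165.4, 233.1]
ee_rot: [-3.139, 0.001, 1.567]
contact_force: [0.4, 0.1, 0.6]
finger_gap: 0.8
grip_force: 0.0
```

```bash
cat > st.py <<'E'
import sys
from h import *
X,Y,A=map(float,sys.argv[1:4])  # centre, axis angle
s=telemetry.state(); print(s['time'],s['tool_pos'].round(1),np.degrees(s['ee_rot'][2]).round(1),s['q'].round(2))
for n in('top','side'):
    c=cap(n);P=cloud(c); g=c['color'].max(2).astype(int)-c['color'].min(2); v=c['color'].max(2)
    Q=P[(g<45)&(v>70)&(P[...,2]>6)&(P[...,2]<65)&(np.hypot(P[...,0]-X,P[...,1]-Y)<75)]
    print(n,len(Q)); 
    if len(Q)<100: continue
    a=np.radians(A); ax=np.array([np.cos(a),np.sin(a)]); pr=np.array([-ax[1],ax[0]])
    l=(Q[:,:2]-[X,Y])@ax; t=(Q[:,:2]-[X,Y])@pr; print(' along',np.percentile(l,[2,50,98]).round().tolist())
    r=cv2.minAreaRect(Q[Q[:,2]>25][:,:2].astype(np.float32)); print(' rect',np.round(r[0]),np.round(r[1]),round(r[2],1))
    for b in np.arange(-70,70,7):
        q=Q[(t>=b)&(t<b+7)]
        if len(q)>8: print('  t',int(b),len(q),np.percentile(q[:,2],[10,50,90]).round().tolist())
E
python3 st.py 488 65 0
```

```text
21.35 [ 487.  -165.4  233.1] 89.8 [ 0.79  0.4  -0.77  2.01  0.36  0.88 -0.18]
top 660
 along [-30.0, -2.0, 28.0]
 rect [487.  53.] [60. 59.] 0.5
  t -49 69 [9.0, 15.0, 21.0]
  t -42 74 [23.0, 30.0, 35.0]
  t -35 69 [35.0, 43.0, 49.0]
  t -28 68 [46.0, 50.0, 52.0]
  t -21 70 [40.0, 46.0, 48.0]
  t -14 78 [39.0, 43.0, 46.0]
  t -7 74 [36.0, 39.0, 42.0]
  t 0 61 [30.0, 34.0, 38.0]
  t 7 62 [27.0, 30.0, 34.0]
  t 14 32 [26.0, 28.0, 31.0]
side 514
 along [-28.0, 0.0, 31.0]
 rect [490.  55.] [60. 56.] 0.9
  t -42 14 [24.0, 26.0, 26.0]
  t -28 20 [34.0, 35.0, 37.0]
  t -14 19 [44.0, 45.0, 47.0]
  t -7 49 [43.0, 47.0, 49.0]
  t 0 112 [35.0, 41.0, 47.0]
  t 7 110 [26.0, 31.0, 37.0]
  t 14 112 [16.0, 21.0, 26.0]
  t 21 72 [11.0, 14.0, 18.0]
```

The former did not tip. It slid at the pivot stage and is rocking edge-up again. I'll let it settle and measure, then push it back toward +y with the finger rising faster, so that friction lifts the corner.

jog_arm(
  steps=[
    [[-1,0.1,0,0,0],[-1,0.1,0,0,0],[-1,0.1,0,0,0],[-1,0.05,0,0,0],[-1,0,0,0,0],[-1,0,0,0,0],[-1,0,0,0,0],[-1,0,0,0,0]],
  ],
)

```text
time: 22.45
tool_pos: [488.4, -73.2, 234.3]
ee_rot: [-3.141, 0.0, 1.574]
contact_force: [0.0, 0.6, 0.2]
finger_gap: 0.003
grip_force: 0.0
```

```bash
python3 st.py 488 55 0
```

```text
22.45 [488.4 -73.2 234.3] 90.2 [ 0.64  0.37 -0.79  2.05  0.35  0.86 -0.35]
top 677
 along [-31.0, -3.0, 29.0]
 rect [488.  51.] [61. 60.] 1.4
  t -35 60 [22.0, 25.0, 28.0]
  t -28 62 [26.0, 29.0, 32.0]
  t -21 71 [29.0, 34.0, 37.0]
  t -14 76 [34.0, 39.0, 43.0]
  t -7 76 [39.0, 44.0, 47.0]
  t 0 78 [44.0, 48.0, 52.0]
  t 7 64 [38.0, 45.0, 49.0]
  t 14 69 [29.0, 36.0, 41.0]
  t 21 69 [21.0, 25.0, 29.0]
  t 28 51 [10.0, 16.0, 19.0]
side 569
 along [-28.0, 2.0, 30.0]
 rect [489.  56.] [60. 62.] 1.2
  t -28 22 [29.0, 31.0, 33.0]
  t -21 23 [33.0, 35.0, 36.0]
  t -14 22 [36.0, 37.0, 38.0]
  t -7 24 [40.0, 41.0, 43.0]
  t 0 24 [42.0, 44.0, 45.0]
  t 7 29 [45.0, 47.0, 48.0]
  t 14 90 [39.0, 46.0, 50.0]
  t 21 144 [27.0, 35.0, 43.0]
  t 28 155 [10.0, 18.0, 27.0]
  t 35 35 [7.0, 9.0, 14.0]
```

jog_arm(
  steps=[
    [[-1,0.212,0,0,0],[-1,0,0,0.2,0],[-1,0,0,0.2,0],[-1,0,0,0.2,0],[-1,0,0,0.2,0],[-1,0,0,0.2,0],[-1,0,0,0.03,0],[-1,0,0,0,0],[-1,0.02,0,0,0],[-1,0.02,0,0,0],[-1,0,0,0,0],[-1,0,0,0,0]],
  ],
)

```text
time: 24.05
tool_pos: [488.3, -9.8, -22.7]
ee_rot: [3.141, 0.0, 1.575]
contact_force: [-0.4, -0.6, 0.6]
finger_gap: -0.002
grip_force: 0.0
```

```bash
python3 st.py 488 55 0|grep -v along
```

```text
24.05 [488.3  -9.8 -22.7] 90.2 [ 0.12  0.73 -0.31  2.28  0.92  0.26 -1.02]
top 590
 rect [488.  54.] [61. 60.] 0.6
  t -42 22 [9.0, 13.0, 19.0]
  t -35 37 [18.0, 23.0, 27.0]
  t -28 46 [26.0, 31.0, 36.0]
  t -21 60 [35.0, 41.0, 48.0]
  t -14 72 [45.0, 49.0, 53.0]
  t -7 76 [41.0, 45.0, 49.0]
  t 0 68 [37.0, 40.0, 44.0]
  t 7 59 [32.0, 36.0, 39.0]
  t 14 72 [29.0, 31.0, 35.0]
  t 21 71 [23.0, 26.0, 29.0]
side 522
 rect [490.  40.] [60. 85.] 0.6
  t -56 41 [14.0, 30.0, 43.0]
  t 0 85 [43.0, 46.0, 50.0]
  t 7 95 [35.0, 40.0, 44.0]
  t 14 98 [28.0, 32.0, 37.0]
  t 21 96 [20.0, 24.0, 29.0]
  t 28 89 [13.0, 17.0, 21.0]
  t 35 11 [15.0, 16.0, 18.0]
```

jog_arm(
  steps=[
    [[-1,0.015,0,0.008,0],[-1,0.015,0,0,0],[-1,0.015,0,0,0],[-1,0.01,0,0,0],[-1,0,0,0,0],[-1,0,0,0,0],[-1,0,0,0,0],[-1,0,0,0,0],[-1,0,0,0,0],[-1,0,0,0,0]],
  ],
)

```text
time: 25.4
tool_pos: [488.1, 4.1, -25.2]
ee_rot: [-3.142, 0.0, 1.575]
contact_force: [-0.4, -0.3, -0.2]
finger_gap: 0.003
grip_force: 0.0
```

```bash
python3 st.py 488 55 0|grep -v along
```

```text
25.4 [488.1   4.1 -25.2] 90.2 [ 0.08  0.73 -0.3   2.28  0.92  0.25 -1.04]
top 473
 rect [488.  54.] [62. 57.] 3.6
  t -42 10 [12.0, 15.0, 18.0]
  t -35 14 [14.0, 22.0, 28.0]
  t -28 27 [20.0, 29.0, 33.0]
  t -21 38 [33.0, 39.0, 45.0]
  t -14 51 [34.0, 49.0, 52.0]
  t -7 56 [41.0, 46.0, 51.0]
  t 0 58 [37.0, 40.0, 45.0]
  t 7 59 [33.0, 37.0, 39.0]
  t 14 74 [27.0, 32.0, 35.0]
  t 21 72 [23.0, 26.0, 29.0]
  t 28 14 [20.0, 22.0, 26.0]
side 519
 rect [492.  38.] [91. 80.] 79.0
  t -42 31 [19.0, 31.0, 59.0]
  t -7 46 [44.0, 48.0, 51.0]
  t 0 80 [40.0, 44.0, 49.0]
  t 7 88 [35.0, 38.0, 42.0]
  t 14 93 [27.0, 32.0, 35.0]
  t 21 88 [21.0, 25.0, 28.0]
  t 28 82 [15.0, 18.0, 22.0]
```

jog_arm(
  steps=[
    [[-1,0.007,0,-0.015,0],[-1,0.007,0,-0.016,0],[-1,0.007,0,-0.016,0],[-1,0.011,0,-0.017,0],[-1,0.011,0,-0.017,0],[-1,0.011,0,-0.017,0],[-1,0.015,0,-0.018,0],[-1,0.015,0,-0.018,0],[-1,0.015,0,-0.018,0]],
  ],
)

```text
time: 26.62
tool_pos: [487.9, 29.2, 13.2]
ee_rot: [-3.142, -0.0, 1.575]
contact_force: [0.2, -0.4, 1.1]
finger_gap: -0.002
grip_force: 0.5
```

```bash
python3 st.py 488 65 0|grep -v along
```

```text
26.625 [487.9  29.2  13.2] 90.3 [ 0.12  0.67 -0.42  2.26  0.81  0.36 -0.99]
top 318
 rect [484.  65.] [48. 55.] 88.2
  t -21 25 [40.0, 49.0, 50.0]
  t -14 32 [32.0, 48.0, 52.0]
  t -7 41 [40.0, 49.0, 51.0]
  t 0 54 [44.0, 49.0, 52.0]
  t 7 55 [41.0, 50.0, 53.0]
  t 14 60 [40.0, 50.0, 53.0]
  t 21 46 [26.0, 50.0, 53.0]
side 638
 rect [490.  60.] [60. 70.] 0.9
  t -28 34 [46.0, 48.0, 62.0]
  t -21 49 [45.0, 47.0, 49.0]
  t -14 39 [46.0, 48.0, 49.0]
  t -7 47 [46.0, 48.0, 50.0]
  t 0 38 [47.0, 49.0, 50.0]
  t 7 50 [47.0, 49.0, 51.0]
  t 14 47 [48.0, 49.0, 50.0]
  t 21 204 [17.0, 38.0, 49.0]
  t 28 127 [9.0, 19.0, 37.0]
```

Exactly at the 45° stage: top flat level at z≈49, front face at y≈92. I continue over the corner while rising.

jog_arm(
  steps=[
    [[-1,0.012,0,-0.014,0],[-1,0.012,0,-0.014,0],[-1,0.012,0,-0.013,0],[-1,0.012,0,-0.012,0],[-1,0.015,0,-0.01,0],[-1,0.015,0,-0.009,0]],
  ],
)

```text
time: 27.48
tool_pos: [487.9, 48.3, 31.1]
ee_rot: [-3.142, 0.001, 1.575]
contact_force: [-0.3, -2.0, 2.4]
finger_gap: -0.0
grip_force: 1.7
```

```bash
python3 st.py 488 75 0|grep -v along
```

```text
27.475 [487.9  48.3  31.1] 90.2 [ 0.11  0.65 -0.47  2.24  0.76  0.41 -0.99]
top 256
 rect [481.  84.] [40. 48.] 89.5
  t -14 19 [35.0, 57.0, 62.0]
  t -7 30 [40.0, 57.0, 60.0]
  t 0 39 [38.0, 55.0, 57.0]
  t 7 50 [41.0, 53.0, 56.0]
  t 14 49 [40.0, 52.0, 55.0]
  t 21 50 [47.0, 51.0, 54.0]
  t 28 19 [46.0, 50.0, 54.0]
side 624
 rect [490.  82.] [60. 53.] 0.9
  t -21 25 [57.0, 60.0, 61.0]
  t -14 57 [57.0, 59.0, 61.0]
  t -7 63 [55.0, 57.0, 59.0]
  t 0 59 [53.0, 55.0, 58.0]
  t 7 61 [52.0, 54.0, 55.0]
  t 14 72 [13.0, 51.0, 54.0]
  t 21 192 [11.0, 29.0, 51.0]
  t 28 95 [34.0, 44.0, 49.0]
```

It pivots well (about 13° past). I'll continue forward with less rise.

jog_arm(
  steps=[
    [[-1,0.018,0,-0.006,0],[-1,0.018,0,-0.007,0],[-1,0.018,0,-0.006,0],[-1,0.018,0,-0.005,0],[-1,0.018,0,-0.004,0],[-1,0.018,0,-0.002,0],[-1,0.018,0,0,0],[-1,0.018,0,0,0],[-1,0.018,0,0,0],[-1,0,0,0,0]],
  ],
)

```text
time: 28.82
tool_pos: [487.6, 89.5, 38.1]
ee_rot: [-3.141, -0.0, 1.576]
contact_force: [0.7, 0.1, -0.5]
finger_gap: 0.005
grip_force: 0.0
```

```bash
python3 st.py 488 110 0
```

```text
28.825 [487.6  89.5  38.1] 90.3 [ 0.04  0.64 -0.49  2.23  0.73  0.43 -1.03]
top 189
 along [-32.0, -20.0, 5.0]
 rect [475. 125.] [39. 32.] 0.4
  t 0 31 [31.0, 41.0, 45.0]
  t 7 37 [33.0, 45.0, 49.0]
  t 14 40 [34.0, 49.0, 52.0]
  t 21 45 [42.0, 50.0, 54.0]
  t 28 29 [46.0, 51.0, 53.0]
side 474
 along [-29.0, -0.0, 29.0]
 rect [489. 129.] [59. 35.] 1.3
  t 0 26 [38.0, 41.0, 42.0]
  t 7 27 [33.0, 44.0, 45.0]
  t 14 33 [21.0, 46.0, 48.0]
  t 21 49 [48.0, 49.0, 50.0]
  t 28 287 [11.0, 32.0, 50.0]
  t 35 48 [10.0, 27.0, 46.0]
```

It tipped onto its flat: vertical face at y≈144, curve toward −y. Now grasp it by the ends.

jog_arm(
  steps=[
    [[1,0,0,-0.08,0],[1,0.07,0,-0.08,0],[1,0.072,0,0,0],[1,0,0,0,0],[1,0,0,0.13,0],[1,0,0,0.13,0],[1,0,0,0.14,0],[1,0,0,0,0],[-1,0,0,0,0],[-1,0,0,0,0],[-1,0,0,0,0],[-1,0,0,0,0]],
  ],
)

```text
time: 30.42
tool_pos: [488.1, 124.2, -20.5]
ee_rot: [3.14, -0.0, 1.574]
contact_force: [-0.7, -0.0, 8.7]
finger_gap: 0.694
grip_force: 65.3
```

jog_arm(
  steps=[
    [[-1,0,0,0,0],[-1,0,0,-0.08,0],[-1,0,0,-0.15,0],[-1,0,0,-0.15,0],[-1,0,0,-0.15,0],[-1,0,0,0,0]],
  ],
)

```text
time: 31.18
tool_pos: [489.0, 124.4, 113.6]
ee_rot: [3.137, -0.001, 1.574]
contact_force: [-0.7, -0.3, -1.7]
finger_gap: 0.693
grip_force: 65.3
```

```bash
python3 - <<'E'
from h import *
s=telemetry.state(); print(s['time'],s['tool_pos'],np.degrees(s['ee_rot']),s['finger_gap'],s['grip_force'],s['contact_force'],s['q'].round(2))
plan([(435,-222,110,90,-1,8),(435,-222,110,0,-1,9)])
E
```

```text
31.175 [489.04859274 124.35538473 113.60877825] [ 1.79720050e+02 -6.22287764e-02  9.01659745e+01] 0.6927491448830788 65.28044700622559 [-0.65099008 -0.25119997 -1.71052659] [ 0.1   0.54 -0.65  2.16  0.57  0.61 -0.96]
[[[-1,-0.173,-0.028,0.002,0.0],[-1,-0.173,-0.027,0.002,0.0],[-1,-0.173,-0.028,0.002,0.0],[-1,-0.173,-0.027,0.002,0.0],[-1,-0.173,-0.028,0.002,0.0],[-1,-0.173,-0.027,0.001,0.0],[-1,-0.173,-0.028,0.002,0.001],[-1,-0.174,-0.027,0.001,0.0],[-1,0.0,0.0,0.0,0.083],[-1,0.0,0.0,0.0,0.083],[-1,0.0,0.0,0.0,0.083],[-1,0.0,0.0,0.0,0.084]]]
[[[-1,0.0,0.0,0.0,0.083],[-1,0.0,0.0,0.0,0.084],[-1,0.0,0.0,0.0,0.083],[-1,0.0,0.0,0.0,0.084],[-1,0.0,0.0,0.0,0.083]]]
end [ 435.  -222.   110.1] 0.05
```

jog_arm(
  steps=[
    [[-1,-0.173,-0.028,0,0],[-1,-0.173,-0.027,0,0],[-1,-0.173,-0.028,0,0],[-1,-0.173,-0.027,0,0],[-1,-0.173,-0.028,0,0],[-1,-0.173,-0.027,0,0],[-1,-0.173,-0.028,0,0],[-1,-0.174,-0.027,0,0],[-1,0,0,0,0.083],[-1,0,0,0,0.083],[-1,0,0,0,0.083],[-1,0,0,0,0.084]],
  ],
)

```text
time: 32.67
tool_pos: [433.3, -222.2, 110.2]
ee_rot: [-3.141, 0.001, 0.871]
contact_force: [-0.8, 0.5, -2.2]
finger_gap: 0.699
grip_force: 45.6
```

jog_arm(
  steps=[
    [[-1,0,0,0,0.083],[-1,0,0,0,0.084],[-1,0,0,0,0.083],[-1,0,0,0,0.084],[-1,0,0,0,0.083],[-1,0,0,0,0]],
  ],
)

```text
time: 33.42
tool_pos: [433.6, -222.0, 110.4]
ee_rot: [3.141, 0.001, 0.006]
contact_force: [-0.6, 0.1, -1.9]
finger_gap: 0.693
grip_force: 69.1
```

```bash
python3 - <<'E'
from h import *
s=telemetry.state(); print(s['time'],s['tool_pos'],np.degrees(s['ee_rot']),s['finger_gap'],s['grip_force'],s['contact_force'],s['q'].round(2))
plan([(435,-224,-8,0,-1,4),(435,-224,-14.5,0,-1,2)])
E
```

```text
33.425 [ 433.57457989 -221.97786181  110.39001289] [1.79979199e+02 6.44011978e-02 3.22905296e-01] 0.6933399920449771 69.0624189376831 [-0.64666933  0.14827933 -1.91084666] [ 0.52  0.47 -0.23  2.21  0.23  0.48 -1.45]
[[[-1,0.001,0.002,0.118,0.001],[-1,0.002,0.002,0.119,0.001],[-1,0.001,0.002,0.118,0.0],[-1,0.002,0.002,0.119,0.001],[-1,0.0,0.0,0.013,0.0],[-1,0.0,0.0,0.013,0.0]]]
end [ 435.1 -224.   -14.6] -0.04
```

jog_arm(
  steps=[
    [[-1,0.002,0.002,0.118,0],[-1,0.002,0.002,0.118,0],[-1,0.001,0.002,0.118,0],[-1,0.001,0.002,0.119,0],[-1,0,0,0.013,0],[-1,0,0,0.013,0],[-1,0,0,0,0]],
  ],
)

```text
time: 34.3
tool_pos: [435.9, -224.3, -13.2]
ee_rot: [3.141, -0.001, 0.005]
contact_force: [0.4, 0.0, -2.1]
finger_gap: 0.693
grip_force: 68.9
```

```bash
python3 - <<'E'
from h import *
s=telemetry.state(); print(s['time'],s['tool_pos'],np.degrees(s['ee_rot']),s['finger_gap'],s['grip_force'],s['contact_force'],s['q'].round(2))
c=cap('top')
for f in formers(c): print(*f[:-1])
E
```

```text
34.3 [ 435.87204914 -224.31083707  -13.19520729] [ 1.79982888e+02 -5.35852960e-02  2.74929002e-01] 0.6933756381988699 68.91727566719055 [ 0.37293278  0.03202774 -2.14499597] [ 0.42  0.7  -0.09  2.28  0.33  0.17 -1.54]
[279.  83.] 561 [768.  21.  19.] [11. 19. 25.] [770.  22.] [97. 43.] 72.8
[ 86. 122.] 541 [664. 515.  40.] [11. 40. 67.] [674. 522.] [ 53. 167.] 52.1
[253. 132.] 656 [632.  90.  34.] [16. 34. 52.] [635.  90.] [62. 69.] 27.0
[194. 156.] 647 [573. 241.  34.] [18. 34. 52.] [575. 244.] [61. 69.] 2.6
[ 27. 183.] 365 [508. 653.  40.] [10. 41. 69.] [508. 661.] [30. 67.] 61.8
[ 75. 244.] 333 [355. 530.  37.] [11. 38. 65.] [366. 536.] [127.  31.] 4.5
```

Former B was knocked, as warned; it is now at (575,244). I release this one here.

jog_arm(
  steps=[
    [[-1,0,0,0.005,0],[1,0,0,0,0],[1,0,0,0,0],[1,0,0,0,0],[1,0,0,-0.1,0],[1,0,0,-0.2,0],[1,0,0,-0.25,0],[1,0,0,-0.25,0],[0.2,0,0,-0.1,0]],
  ],
)

```text
time: 35.48
tool_pos: [436.4, -224.5, 213.5]
ee_rot: [3.139, -0.004, 0.004]
contact_force: [0.7, 0.3, -0.7]
finger_gap: 0.813
grip_force: 0.0
```

```bash
python3 - <<'E'
from h import *
s=telemetry.state(); print(s['time'],s['tool_pos'],np.degrees(s['ee_rot'])[2])
# A: centre 635,90 axis 27.5 ; push dir (.462,-.887); tool x = -push => yaw=117.5
plan([(520,-80,212,0,-1,5),(602,153,212,60,-1,6),(600,157,212,117.5,-1,6),(600,157,80,117.5,-1,4),(600,157,-25,117.5,-1,5)])
E
```

```text
35.475 [ 436.4473379  -224.53726582  213.48766892] 0.22124036108098533
[[[-1,0.067,-0.115,0.001,0.0],[-1,0.067,-0.115,0.001,0.0],[-1,0.067,-0.116,0.001,0.001],[-1,0.067,-0.116,0.001,0.0],[-1,0.068,-0.115,0.002,0.001],[-1,0.055,-0.155,0.0,-0.083],[-1,0.081,-0.144,0.0,-0.083],[-1,0.104,-0.128,0.0,-0.084],[-1,0.125,-0.107,0.0,-0.083],[-1,0.141,-0.084,0.0,-0.084],[-1,0.154,-0.058,0.0,-0.083],[-1,0.002,-0.002,0.0,-0.08]]]
[[[-1,0.002,-0.002,0.0,-0.08],[-1,0.002,-0.002,0.0,-0.08],[-1,0.003,-0.001,0.0,-0.08],[-1,0.003,-0.001,0.0,-0.08],[-1,0.003,-0.001,0.0,-0.079],[-1,0.0,0.0,0.132,0.0],[-1,0.0,0.0,0.132,0.0],[-1,0.0,0.0,0.132,0.0],[-1,0.0,0.0,0.132,0.0],[-1,0.0,0.0,0.084,0.0],[-1,0.0,0.0,0.084,0.0],[-1,0.0,0.0,0.084,0.0]]]
[[[-1,0.0,0.0,0.084,0.0],[-1,0.0,0.0,0.084,0.0]]]
end [600. 157. -25.] 117.46
```

jog_arm(
  steps=[
    [[-1,0.067,-0.115,0,0],[-1,0.067,-0.115,0,0],[-1,0.067,-0.116,0,0],[-1,0.067,-0.116,0,0],[-1,0.068,-0.115,0,0],[-1,0.055,-0.155,0,-0.083],[-1,0.081,-0.144,0,-0.083],[-1,0.104,-0.128,0,-0.084],[-1,0.125,-0.107,0,-0.083],[-1,0.141,-0.084,0,-0.084],[-1,0.154,-0.058,0,-0.083],[-1,0.002,-0.002,0,-0.08]],
  ],
)

```text
time: 36.98
tool_pos: [599.7, 158.6, 209.8]
ee_rot: [-3.141, -0.002, 1.229]
contact_force: [0.5, -1.6, 0.5]
finger_gap: 0.0
grip_force: 0.0
```

jog_arm(
  steps=[
    [[-1,0.002,-0.002,0,-0.08],[-1,0.002,-0.002,0,-0.08],[-1,0.003,-0.001,0,-0.08],[-1,0.003,-0.001,0,-0.08],[-1,0.003,-0.001,0,-0.079],[-1,0,0,0.132,0],[-1,0,0,0.132,0],[-1,0,0,0,0]],
  ],
)

```text
time: 37.98
tool_pos: [596.4, 156.9, 141.7]
ee_rot: [-3.137, -0.001, 2.055]
contact_force: [0.9, 0.3, 0.1]
finger_gap: 0.001
grip_force: 0.0
```

```bash
python3 - <<'E'
from h import *
s=telemetry.state(); print(s['time'],s['tool_pos'],np.degrees(s['ee_rot'])[2],s['q'].round(2))
c=cap('side')
for f in formers(c): 
    if f[4][0]<700 and f[4][1]<330: print(*f[:-1])
a=np.radians(117.5); x=np.array([np.cos(a),np.sin(a)]); C=np.array([635,90])
st=C+x*60; print(st)
plan([(*st,140,117.5,-1,1),(*st,-10,117.5,-1,4),(*st,-25,117.5,-1,2),(*(C+x*48),-25,117.5,-1,3)])
E
```

```text
37.975 [596.39454812 156.85909595 141.74657117] 117.73382311709457 [ 0.18  0.67 -0.83  1.87  0.64  0.89 -0.48]
[265.  43.] 1120 [  501. -1332.    18.] [11. 18. 22.] [  501. -1345.] [295. 286.] 89.2
[275. 164.] 260 [ 433. -213.   44.] [17. 46. 65.] [ 431. -229.] [173.  47.] 89.9
[195. 243.] 492 [631. 107.  32.] [15. 32. 49.] [634. 100.] [61. 55.] 26.9
[209. 292.] 677 [575. 257.  32.] [15. 32. 49.] [577. 245.] [60. 70.] 3.3
[607.29508321 143.22064999]
[[[-1,-0.07,0.008,0.014,0.002],[-1,0.0,0.0,0.15,0.0],[-1,0.0,0.0,0.15,0.0],[-1,0.0,0.0,0.15,0.0],[-1,0.0,0.0,0.15,0.0],[-1,0.0,0.0,0.03,0.0],[-1,0.0,0.0,0.03,0.0],[-1,-0.016,0.0,0.0,0.0],[-1,-0.016,0.0,0.0,0.0],[-1,-0.016,0.0,0.0,0.0]]]
end [612.7 132.5 -25.1] 117.51
```

jog_arm(
  steps=[
    [[-1,-0.07,0.008,0.014,0],[-1,0,0,0.15,0],[-1,0,0,0.15,0],[-1,0,0,0.15,0],[-1,0,0,0.15,0],[-1,0,0,0.03,0],[-1,0,0,0.03,0],[-1,-0.016,0,0,0],[-1,-0.016,0,0,0],[-1,-0.016,0,0,0],[-1,-0.006,0,0,0]],
  ],
)

```text
time: 39.4
tool_pos: [614.4, 131.1, -24.3]
ee_rot: [3.141, 0.0, 2.054]
contact_force: [-0.3, 0.7, 0.8]
finger_gap: -0.002
grip_force: 0.6
```

```bash
python3 st.py 635 90 27.5
```

```text
39.4 [614.4 131.1 -24.3] 117.7 [ 0.11  0.87 -0.64  1.94  0.88  0.64 -0.63]
top 489
 along [-30.0, -11.0, 24.0]
 rect [628. 102.] [59. 84.] 25.5
  t -35 48 [15.0, 19.0, 23.0]
  t -28 58 [23.0, 27.0, 30.0]
  t -21 62 [22.0, 34.0, 37.0]
  t -14 61 [34.0, 41.0, 44.0]
  t -7 66 [27.0, 47.0, 51.0]
  t 0 58 [27.0, 47.0, 52.0]
  t 7 49 [28.0, 40.0, 44.0]
  t 14 39 [27.0, 32.0, 37.0]
  t 21 36 [20.0, 26.0, 30.0]
side 127
 along [-25.0, 7.0, 35.0]
 rect [623. 119.] [72. 68.] 19.8
  t 28 30 [15.0, 18.0, 20.0]
  t 35 11 [17.0, 49.0, 58.0]
  t 49 22 [11.0, 27.0, 44.0]
  t 56 40 [12.0, 30.0, 53.0]
```

jog_arm(
  steps=[
    [[-1,-0.007,0,-0.015,0],[-1,-0.007,0,-0.016,0],[-1,-0.007,0,-0.016,0],[-1,-0.011,0,-0.017,0],[-1,-0.011,0,-0.017,0],[-1,-0.011,0,-0.017,0],[-1,-0.015,0,-0.018,0],[-1,-0.015,0,-0.018,0],[-1,-0.015,0,-0.018,0]],
  ],
)

```text
time: 40.62
tool_pos: [625.7, 109.1, 13.6]
ee_rot: [-3.141, 0.0, 2.055]
contact_force: [0.2, 0.8, -0.5]
finger_gap: -0.002
grip_force: 0.1
```

```bash
python3 st.py 642 77 27.5
```

```text
40.625 [625.7 109.1  13.6] 117.7 [ 0.18  0.84 -0.69  1.91  0.82  0.71 -0.53]
top 344
 along [-31.0, -13.0, 27.0]
 rect [637.  86.] [61. 71.] 27.2
  t -28 44 [40.0, 51.0, 53.0]
  t -21 73 [30.0, 50.0, 53.0]
  t -14 70 [42.0, 51.0, 54.0]
  t -7 57 [27.0, 51.0, 54.0]
  t 0 47 [37.0, 51.0, 54.0]
  t 7 42 [40.0, 51.0, 54.0]
side 183
 along [-25.0, 16.0, 34.0]
 rect [643.  90.] [59. 73.] 59.6
  t 7 27 [19.0, 50.0, 52.0]
  t 14 47 [23.0, 41.0, 52.0]
  t 21 60 [36.0, 44.0, 51.0]
  t 42 27 [48.0, 56.0, 62.0]
```

Level again. Now over the corner.

jog_arm(
  steps=[
    [[-1,-0.012,0,-0.013,0],[-1,-0.012,0,-0.013,0],[-1,-0.012,0,-0.012,0],[-1,-0.012,0,-0.012,0],[-1,-0.015,0,-0.01,0],[-1,-0.015,0,-0.009,0],[-1,-0.018,0,-0.006,0],[-1,-0.018,0,-0.007,0],[-1,-0.018,0,-0.006,0],[-1,-0.018,0,-0.005,0],[-1,-0.018,0,-0.004,0],[-1,-0.018,0,-0.002,0]],
  ],
)

```text
time: 42.22
tool_pos: [647.3, 67.9, 38.1]
ee_rot: [-3.142, -0.0, 2.055]
contact_force: [-0.2, -0.1, 0.5]
finger_gap: -0.001
grip_force: 0.0
```

jog_arm(
  steps=[
    [[-1,-0.018,0,0,0],[-1,-0.018,0,0,0],[-1,-0.018,0,0,0],[-1,0,0,0,0],[0,0,0,-0.1,0],[1,0,0,-0.1,0],[1,0,0,0,0]],
  ],
)

```text
time: 43.1
tool_pos: [654.9, 57.3, 91.6]
ee_rot: [3.137, 0.001, 2.055]
contact_force: [-0.1, -0.1, -0.0]
finger_gap: 0.642
grip_force: 0.0
```

```bash
python3 st.py 660 45 27.5
```

```text
43.1 [654.9  57.3  91.6] 117.7 [ 0.31  0.77 -0.78  1.82  0.71  0.85 -0.34]
top 272
 along [-32.0, -23.0, 25.0]
 rect [664.  31.] [60. 45.] 27.1
  t -42 25 [41.0, 52.0, 54.0]
  t -35 71 [33.0, 50.0, 53.0]
  t -28 35 [27.0, 48.0, 51.0]
  t -21 21 [19.0, 44.0, 51.0]
  t -14 22 [12.0, 38.0, 45.0]
  t -7 21 [17.0, 34.0, 41.0]
  t 0 25 [13.0, 28.0, 33.0]
  t 7 52 [11.0, 17.0, 23.0]
side 586
 along [-27.0, 3.0, 32.0]
 rect [668.  33.] [61. 50.] 27.2
  t -42 14 [48.0, 49.0, 50.0]
  t -35 44 [48.0, 49.0, 52.0]
  t -28 56 [45.0, 48.0, 50.0]
  t -21 68 [42.0, 45.0, 49.0]
  t -14 74 [38.0, 41.0, 45.0]
  t -7 86 [32.0, 36.0, 39.0]
  t 0 118 [21.0, 27.0, 33.0]
  t 7 125 [8.0, 15.0, 22.0]
```

Lying on its flat. Grasp by the ends.

jog_arm(
  steps=[
    [[1,-0.065,0,0,0],[1,-0.065,0,0,0],[1,0,0,0,0],[1,0,0,0.15,0],[1,0,0,0.15,0],[1,0,0,0.158,0],[1,0,0,0,0],[-1,0,0,0,0],[-1,0,0,0,0],[-1,0,0,0,0],[-1,0,0,0,0],[-1,0,0,0,0]],
  ],
)

```text
time: 44.7
tool_pos: [669.7, 27.8, -24.5]
ee_rot: [3.139, 0.001, 2.054]
contact_force: [-0.3, -0.0, 6.7]
finger_gap: 0.695
grip_force: 65.2
```

jog_arm(
  steps=[
    [[-1,0,0,-0.08,0],[-1,0,0,-0.15,0],[-1,0,0,-0.17,0],[-1,0,0,-0.17,0],[-1,0,0,0,0]],
  ],
)

```text
time: 45.32
tool_pos: [670.5, 28.3, 121.2]
ee_rot: [3.135, 0.002, 2.055]
contact_force: [-0.4, 0.5, -1.1]
finger_gap: 0.693
grip_force: 64.8
```

```bash
python3 - <<'E'
from h import *
s=telemetry.state(); print(s['time'],s['tool_pos'],np.degrees(s['ee_rot']),s['finger_gap'],s['grip_force'],s['q'].round(2))
plan([(527,-80,120,117.5,-1,4),(527,-224,120,0,-1,12),(527,-224,120,0,-1,1)])
E
```

```text
45.325 [670.5236697   28.27734513 121.19612285] [1.79648887e+02 1.37055881e-01 1.17714921e+02] 0.6934766367144712 64.8108959197998 [ 0.37  0.75 -0.81  1.77  0.67  0.91 -0.26]
[[[-1,-0.029,-0.177,0.001,0.0],[-1,-0.029,-0.178,0.001,0.001],[-1,-0.03,-0.177,0.001,0.0],[-1,-0.029,-0.178,0.002,0.001],[-1,-0.043,-0.022,0.0,0.082],[-1,-0.046,-0.015,0.0,0.082],[-1,-0.047,-0.006,0.0,0.081],[-1,-0.048,0.002,0.0,0.082],[-1,-0.047,0.01,0.0,0.081],[-1,-0.045,0.018,0.0,0.082],[-1,-0.041,0.025,0.0,0.081],[-1,-0.036,0.031,0.0,0.082]]]
[[[-1,-0.03,0.037,0.0,0.081],[-1,-0.024,0.042,0.0,0.082],[-1,-0.016,0.045,0.0,0.081],[-1,-0.008,0.047,0.0,0.082],[-1,0.0,0.0,0.0,0.0]]]
end [ 527.1 -223.9  119.9] -0.01
```

jog_arm(
  steps=[
    [[-1,-0.029,-0.177,0,0],[-1,-0.029,-0.178,0,0],[-1,-0.03,-0.177,0,0],[-1,-0.029,-0.178,0,0],[-1,-0.043,-0.022,0,0.082],[-1,-0.046,-0.015,0,0.082],[-1,-0.047,-0.006,0,0.082],[-1,-0.048,0.002,0,0.082],[-1,-0.047,0.01,0,0.082],[-1,-0.045,0.018,0,0.082],[-1,-0.041,0.025,0,0.082],[-1,-0.036,0.031,0,0.082]],
  ],
)

```text
time: 46.82
tool_pos: [525.0, -177.2, 116.3]
ee_rot: [-3.141, 0.0, 0.675]
contact_force: [0.3, -0.6, -1.1]
finger_gap: 0.694
grip_force: 65.1
```

jog_arm(
  steps=[
    [[-1,-0.03,0.037,0,0.081],[-1,-0.024,0.042,0,0.082],[-1,-0.016,0.045,0,0.081],[-1,-0.008,0.047,0,0.082],[-1,0,0,0,0],[-1,0,0,0,0]],
  ],
)

```text
time: 47.58
tool_pos: [525.2, -224.1, 116.1]
ee_rot: [-3.141, 0.0, 0.002]
contact_force: [-0.4, 0.1, -1.3]
finger_gap: 0.698
grip_force: 65.0
```

```bash
python3 - <<'E'
from h import *
s=telemetry.state(); print(s['time'],s['tool_pos'],np.degrees(s['ee_rot']),s['finger_gap'],s['grip_force'],s['q'].round(2))
plan([(527,-224,-10,0,-1,4),(527,-224,-18,0,-1,2),(527,-224,-18,0,-1,1)])
c=cap('side'); z=c['color'][80:220,170:310]; cv2.imwrite('pics/s6.png',cv2.resize(z[:,:,::-1],None,fx=4,fy=4,interpolation=2))
E
```

```text
47.575 [ 525.21007921 -224.08563137  116.13853016] [-1.79977051e+02  1.63088084e-02  1.22315729e-01] 0.6978252137936295 65.03843307495117 [ 0.5   0.54 -0.28  2.02  0.25  0.61 -1.52]
[[[-1,0.002,0.0,0.126,0.0],[-1,0.002,0.0,0.126,0.0],[-1,0.002,0.0,0.126,0.001],[-1,0.001,0.0,0.127,0.0],[-1,0.0,0.0,0.016,0.0],[-1,0.0,0.0,0.016,0.0],[-1,0.0,0.0,0.0,0.0]]]
end [ 527.  -224.1  -18.1] 0.0
```

View pics/s6.png

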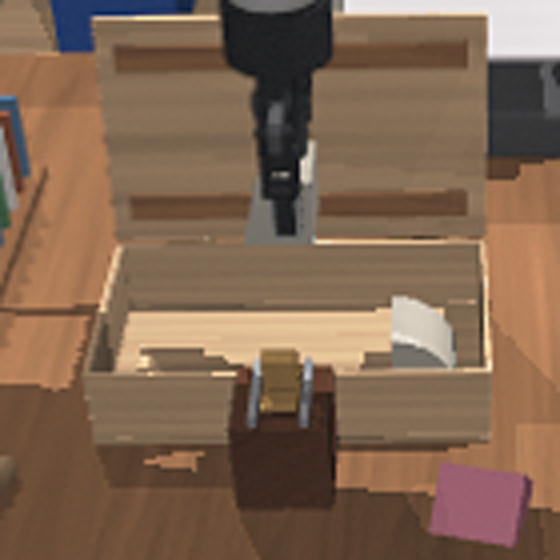

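The first former sits on its flat in the box at crop (420,330), and the second is held level above the box at (283,210). I place it.

jog_arm(
  steps=[
    [[-1,0.002,0,0.126,0],[-1,0.002,0,0.126,0],[-1,0.002,0,0.126,0],[-1,0.001,0,0.127,0],[-1,0,0,0.014,0],[-1,0,0,0.014,0],[-1,0,0,0,0]],
  ],
)

```text
time: 48.5
tool_pos: [527.7, -224.9, -16.2]
ee_rot: [3.141, -0.001, -0.002]
contact_force: [0.6, 0.3, -1.2]
finger_gap: 0.693
grip_force: 65.1
```

jog_arm(
  steps=[
    [[-1,0,0,0.006,0],[1,0,0,0,0],[1,0,0,0,0],[1,0,0,0,0],[1,0,0,-0.1,0],[1,0,0,-0.2,0],[1,0,0,-0.25,0],[1,0,0,-0.25,0],[0.2,0,0,-0.1,0]],
  ],
)

```text
time: 49.62
tool_pos: [528.3, -225.2, 210.3]
ee_rot: [3.14, -0.005, -0.002]
contact_force: [0.8, -0.3, -1.2]
finger_gap: 0.819
grip_force: 0.0
```

```bash
python3 - <<'E'
from h import *
s=telemetry.state(); print(s['time'],s['tool_pos'],np.degrees(s['ee_rot'])[2])
c=cap('top')
for f in formers(c): 
    if f[4][0]<700 and f[4][1]<330: print(*f[:-1])
plan([(530,-80,212,0,-1,4),(578,306,212,93,-1,12),(578,306,212,93,-1,2)])
E
```

```text
49.625 [ 528.29918758 -225.20313146  210.31768805] -0.13372108641884914
[194. 156.] 660 [573. 240.  34.] [15. 34. 51.] [574. 243.] [61. 70.] 3.3
[380. 169.] 459 [ 525. -225.   46.] [18. 50. 59.] [ 531. -231.] [73. 47.] 89.0
[381. 208.] 557 [ 428. -224.   44.] [11. 48. 59.] [ 433. -229.] [73. 58.] 89.6
[[[-1,0.001,-0.145,0.0,0.0],[-1,0.0,-0.146,0.0,0.0],[-1,0.001,-0.145,0.0,-0.001],[-1,0.001,-0.146,0.0,0.0],[-1,0.016,-0.129,0.0,-0.065],[-1,0.033,-0.125,0.0,-0.065],[-1,0.05,-0.12,0.0,-0.065],[-1,0.066,-0.112,0.0,-0.064],[-1,0.08,-0.102,0.0,-0.065],[-1,0.093,-0.09,0.0,-0.064],[-1,0.104,-0.077,0.0,-0.065],[-1,0.114,-0.062,0.0,-0.064]]]
[[[-1,0.121,-0.046,0.0,-0.065],[-1,0.126,-0.029,0.0,-0.064],[-1,0.129,-0.012,0.0,-0.065],[-1,0.13,0.005,0.0,-0.064],[-1,0.0,0.0,0.0,0.0],[-1,0.0,0.0,0.0,0.0]]]
end [578. 306. 212.] 92.98
```

Pushing B where it lies would bring the gripper body too near the jar, so I'll first carry it, edge-up and gripped by the ends, to open bench.

```bash
python3 - <<'E'
from h import *
plan([(530,-80,150,0,1,4),(574.5,243,110,93.3,1,12),(574.5,243,110,93.3,1,1),(574.5,243,-22,93.3,1,4),(574.5,243,-22,93.3,1,1)])
E
```

```text
[[[1,0.001,-0.145,0.062,0.0],[1,0.0,-0.146,0.062,0.0],[1,0.001,-0.145,0.062,-0.001],[1,0.001,-0.146,0.062,0.0],[1,0.015,-0.108,0.013,-0.065],[1,0.029,-0.105,0.013,-0.065],[1,0.043,-0.1,0.013,-0.065],[1,0.056,-0.093,0.013,-0.065],[1,0.068,-0.084,0.014,-0.065],[1,0.079,-0.074,0.013,-0.065],[1,0.089,-0.063,0.014,-0.065],[1,0.096,-0.05,0.013,-0.065]]]
[[[1,0.102,-0.037,0.014,-0.064],[1,0.106,-0.023,0.013,-0.065],[1,0.109,-0.008,0.014,-0.064],[1,0.109,0.007,0.013,-0.065],[1,0.0,0.0,0.0,0.0],[1,0.0,0.0,0.132,0.0],[1,0.0,0.0,0.132,0.0],[1,0.0,0.0,0.132,0.0],[1,0.0,0.0,0.132,0.0],[1,0.0,0.0,0.0,0.0]]]
end [574.5 243.1 -22. ] 93.34
```

jog_arm(
  steps=[
    [[1,0.001,-0.145,0.062,0],[1,0,-0.146,0.062,0],[1,0.001,-0.145,0.062,0],[1,0.001,-0.146,0.062,0],[1,0.015,-0.108,0.013,-0.065],[1,0.029,-0.105,0.013,-0.065],[1,0.043,-0.1,0.013,-0.065],[1,0.056,-0.093,0.013,-0.065],[1,0.068,-0.084,0.014,-0.065],[1,0.079,-0.074,0.013,-0.065],[1,0.089,-0.063,0.014,-0.065],[1,0.096,-0.05,0.013,-0.065]],
  ],
)

```text
time: 51.18
tool_pos: [557.9, 136.6, 117.4]
ee_rot: [-3.141, 0.0, 1.091]
contact_force: [0.7, -0.4, -0.1]
finger_gap: 1.0
grip_force: 0.0
```

jog_arm(
  steps=[
    [[1,0.102,-0.037,0.014,-0.064],[1,0.106,-0.023,0.013,-0.065],[1,0.109,-0.008,0.014,-0.065],[1,0.109,0.007,0.013,-0.065],[1,0,0,0,0],[1,0,0,0,0]],
  ],
)

```text
time: 51.92
tool_pos: [572.8, 242.9, 103.9]
ee_rot: [-3.141, 0.001, 1.628]
contact_force: [-0.8, -0.3, 0.7]
finger_gap: 1.0
grip_force: 0.0
```

```bash
python3 - <<'E'
from h import *
s=telemetry.state(); print(s['time'],s['tool_pos'],np.degrees(s['ee_rot'])[2],s['q'].round(2))
c=cap('side')
for f in formers(c): 
    if 0<f[4][0]<700 and -300<f[4][1]<330: print(*f[:-1])
plan([(574.5,243,110,93.3,1,1),(574.5,243,-21,93.3,1,4),(574.5,243,-21,93.3,1,1)])
E
```

```text
51.925 [572.8364721  242.85667412 103.90225774] 93.26288440428614 [-0.03  0.69 -0.71  1.9   0.63  0.79 -1.03]
[275. 164.] 261 [ 433. -213.   44.] [18. 46. 65.] [ 431. -228.] [176.  47.] 89.9
[209. 292.] 685 [574. 258.  32.] [15. 32. 49.] [577. 246.] [60. 70.] 3.4
[[[1,0.002,0.006,-0.024,-0.001],[1,0.0,0.0,0.131,0.0],[1,0.0,0.0,0.131,0.0],[1,0.0,0.0,0.131,0.0],[1,0.0,0.0,0.131,0.0],[1,0.0,0.0,0.0,0.0]]]
end [574.5 243.  -20.9] 93.36
```

jog_arm(
  steps=[
    [[1,0.002,0.01,-0.024,0],[1,0,0,0.131,0],[1,0,0,0.131,0],[1,0,0,0.131,0],[1,0,0,0.133,0],[1,0,0,0,0],[-1,0,0,0,0],[-1,0,0,0,0],[-1,0,0,0,0],[-1,0,0,0,0],[-1,0,0,0,0]],
  ],
)

```text
time: 53.35
tool_pos: [576.6, 244.8, -19.2]
ee_rot: [3.139, -0.001, 1.629]
contact_force: [-1.4, -0.6, 7.1]
finger_gap: 0.699
grip_force: 64.7
```

jog_arm(
  steps=[
    [[-1,0,0,-0.04,0],[-1,0,0,-0.08,0],[-1,-0.1,0,0,0],[-1,-0.1,0,0,0],[-1,-0.1,0,0,0],[-1,-0.1,0,0,0],[-1,-0.08,0,0,0],[-1,0,0,0.06,0],[-1,0,0,0.044,0],[-1,0,0,0,0]],
  ],
)

```text
time: 54.6
tool_pos: [581.9, 125.8, -18.3]
ee_rot: [-3.14, -0.0, 1.631]
contact_force: [-0.4, -0.2, -0.9]
finger_gap: 0.691
grip_force: 64.8
```

```bash
python3 st.py 580 123 3.3
```

```text
54.6 [581.9 125.8 -18.3] 93.5 [ 0.06  0.82 -0.56  2.02  0.84  0.55 -1.04]
top 223
 along [-34.0, -14.0, 25.0]
 rect [563. 116.] [46. 73.] 22.7
  t -35 49 [16.0, 20.0, 23.0]
  t -28 55 [20.0, 25.0, 29.0]
  t -21 38 [28.0, 34.0, 36.0]
  t -14 20 [11.0, 36.0, 40.0]
  t 21 20 [21.0, 29.0, 31.0]
  t 28 29 [19.0, 22.0, 27.0]
side 583
 along [-32.0, 3.0, 39.0]
 rect [578. 136.] [ 56. 103.] 72.9
  t 0 60 [47.0, 49.0, 51.0]
  t 7 121 [37.0, 43.0, 48.0]
  t 14 138 [30.0, 37.0, 45.0]
  t 21 104 [25.0, 30.0, 34.0]
  t 28 108 [18.0, 22.0, 26.0]
  t 35 41 [16.0, 18.0, 20.0]
```

jog_arm(
  steps=[
    [[-1,0,0,0.005,0],[1,0,0,0,0],[1,0,0,0,0],[1,0,0,0,0],[1,0,0,-0.08,0],[1,0,0,-0.15,0],[-1,0,0,-0.05,0],[-1,0.12,0,0,0],[-1,0.128,0,0,0],[-1,0,0,0,0],[-1,0,0,0.14,0],[-1,0,0,0.15,0]],
  ],
)

```text
time: 56.2
tool_pos: [579.7, 185.2, -21.0]
ee_rot: [3.14, 0.001, 1.628]
contact_force: [-0.4, 0.2, -0.4]
finger_gap: 0.002
grip_force: 0.0
```

```bash
python3 st.py 581 123 3.3
```

```text
56.2 [579.7 185.2 -21. ] 93.3 [-0.04  0.83 -0.56  1.99  0.83  0.56 -1.13]
top 699
 along [-29.0, -2.0, 30.0]
 rect [582. 136.] [61. 85.] 0.5
  t -35 56 [15.0, 19.0, 23.0]
  t -28 70 [21.0, 25.0, 29.0]
  t -21 70 [28.0, 32.0, 37.0]
  t -14 77 [32.0, 39.0, 44.0]
  t -7 78 [40.0, 45.0, 49.0]
  t 0 74 [37.0, 48.0, 51.0]
  t 7 70 [34.0, 41.0, 45.0]
  t 14 64 [29.0, 35.0, 37.0]
  t 21 58 [24.0, 28.0, 31.0]
  t 28 62 [18.0, 21.0, 24.0]
  t 49 11 [15.0, 51.0, 63.0]
side 63
```

jog_arm(
  steps=[
    [[-1,-0.015,0,0.015,0],[-1,-0.015,0,0,0],[-1,-0.015,0,0,0],[-1,-0.012,0,0,0]],
  ],
)

```text
time: 56.8
tool_pos: [580.3, 171.8, -23.9]
ee_rot: [3.141, -0.0, 1.629]
contact_force: [-0.3, 0.2, -0.6]
finger_gap: 0.006
grip_force: 0.0
```

jog_arm(
  steps=[
    [[-1,-0.007,0,-0.015,0],[-1,-0.007,0,-0.016,0],[-1,-0.007,0,-0.016,0],[-1,-0.011,0,-0.017,0],[-1,-0.011,0,-0.017,0],[-1,-0.011,0,-0.017,0],[-1,-0.015,0,-0.018,0],[-1,-0.015,0,-0.018,0],[-1,-0.015,0,-0.018,0]],
  ],
)

```text
time: 57.92
tool_pos: [581.3, 147.2, 13.7]
ee_rot: [3.142, 0.0, 1.629]
contact_force: [1.2, 1.9, 0.9]
finger_gap: 0.0
grip_force: 0.6
```

```bash
python3 st.py 581 113 3.3
```

```text
57.925 [581.3 147.2  13.7] 93.4 [ 0.05  0.78 -0.61  2.    0.78  0.61 -1.03]
top 513
 along [-29.0, -6.0, 29.0]
 rect [582. 113.] [61. 55.] 2.8
  t -35 11 [8.0, 16.0, 25.0]
  t -28 85 [29.0, 50.0, 54.0]
  t -21 75 [38.0, 51.0, 54.0]
  t -14 75 [41.0, 51.0, 53.0]
  t -7 74 [37.0, 50.0, 53.0]
  t 0 77 [43.0, 49.0, 52.0]
  t 7 56 [44.0, 49.0, 51.0]
  t 14 48 [46.0, 49.0, 52.0]
  t 21 12 [47.0, 50.0, 56.0]
side 182
 along [-27.0, -10.0, 34.0]
 rect [584. 124.] [61. 73.] 3.0
  t 7 28 [19.0, 48.0, 49.0]
  t 14 55 [28.0, 46.0, 50.0]
  t 21 41 [40.0, 45.0, 50.0]
  t 42 27 [46.0, 55.0, 63.0]
```

jog_arm(
  steps=[
    [[-1,-0.012,0,-0.013,0],[-1,-0.012,0,-0.013,0],[-1,-0.012,0,-0.012,0],[-1,-0.012,0,-0.012,0],[-1,-0.015,0,-0.01,0],[-1,-0.015,0,-0.009,0],[-1,-0.018,0,-0.006,0],[-1,-0.018,0,-0.007,0],[-1,-0.018,0,-0.006,0],[-1,-0.018,0,-0.005,0],[-1,-0.018,0,-0.004,0],[-1,-0.018,0,-0.002,0]],
  ],
)

```text
time: 59.52
tool_pos: [584.0, 100.6, 38.1]
ee_rot: [-3.141, 0.0, 1.629]
contact_force: [-0.4, 0.2, -0.0]
finger_gap: -0.002
grip_force: 0.0
```

jog_arm(
  steps=[
    [[-1,-0.018,0,0,0],[-1,-0.018,0,0,0],[-1,-0.018,0,0,0],[-1,0,0,0,0],[0,0,0,-0.1,0],[1,0,0,-0.1,0],[1,0,0,0,0]],
  ],
)

```text
time: 60.4
tool_pos: [585.8, 88.2, 89.7]
ee_rot: [3.139, -0.001, 1.629]
contact_force: [-0.7, 0.7, 0.4]
finger_gap: 0.636
grip_force: 0.0
```

```bash
python3 st.py 581 65 3.3
```

```text
60.4 [585.8  88.2  89.7] 93.4 [ 0.22  0.68 -0.71  1.98  0.67  0.73 -0.84]
top 455
 along [-26.0, -1.0, 33.0]
 rect [586.  57.] [61. 44.] 1.1
  t -35 25 [48.0, 51.0, 53.0]
  t -28 76 [39.0, 50.0, 54.0]
  t -21 78 [36.0, 49.0, 52.0]
  t -14 75 [33.0, 46.0, 49.0]
  t -7 72 [39.0, 43.0, 46.0]
  t 0 71 [33.0, 37.0, 42.0]
  t 7 53 [24.0, 30.0, 34.0]
side 612
 along [-24.0, 5.0, 36.0]
 rect [588.  58.] [61. 49.] 1.9
  t -28 49 [48.0, 49.0, 51.0]
  t -21 60 [46.0, 48.0, 50.0]
  t -14 69 [43.0, 46.0, 49.0]
  t -7 68 [39.0, 42.0, 45.0]
  t 0 94 [32.0, 37.0, 42.0]
  t 7 113 [23.0, 29.0, 35.0]
  t 14 140 [9.0, 16.0, 24.0]
  t 21 11 [7.0, 10.0, 12.0]
```

jog_arm(
  steps=[
    [[1,-0.072,-0.003,0,0],[1,-0.072,-0.003,0,0.016],[1,0,0,0,0],[1,0,0,0.15,0],[1,0,0,0.15,0],[1,0,0,0.15,0],[1,0,0,0,0],[-1,0,0,0,0],[-1,0,0,0,0],[-1,0,0,0,0],[-1,0,0,0,0],[-1,0,0,0,0]],
  ],
)

```text
time: 62.0
tool_pos: [586.4, 51.9, -22.6]
ee_rot: [3.139, -0.0, 1.596]
contact_force: [-1.3, 1.1, 7.4]
finger_gap: 0.697
grip_force: 65.2
```

jog_arm(
  steps=[
    [[-1,0,0,-0.08,0],[-1,0,0,-0.15,0],[-1,0,0,-0.17,0],[-1,0,0,-0.17,0],[-1,0,0,0,0]],
  ],
)

```text
time: 62.62
tool_pos: [587.1, 51.9, 122.6]
ee_rot: [3.135, -0.0, 1.595]
contact_force: [0.5, 0.4, -2.1]
finger_gap: 0.698
grip_force: 65.1
```

```bash
python3 - <<'E'
from h import *
s=telemetry.state(); print(s['time'],s['tool_pos'],np.degrees(s['ee_rot']),s['finger_gap'],s['grip_force'],s['q'].round(2))
plan([(612,-80,122,91.5,-1,4),(612,-224,122,0,-1,11),(612,-224,122,0,-1,1)])
E
```

```text
62.625 [587.12535392  51.91092558 122.62908058] [ 1.79648430e+02 -2.64645135e-02  9.14105132e+01] 0.6978583919271254 65.0807511806488 [ 0.31  0.64 -0.75  1.96  0.62  0.78 -0.77]
[[[-1,-0.132,0.022,0.001,0.0],[-1,-0.133,0.021,0.001,0.0],[-1,-0.132,0.022,0.0,0.0],[-1,-0.133,0.021,0.001,-0.001],[-1,-0.052,-0.001,0.0,0.069],[-1,-0.052,0.006,0.0,0.069],[-1,-0.051,0.014,0.0,0.069],[-1,-0.048,0.021,0.0,0.069],[-1,-0.045,0.027,0.0,0.07],[-1,-0.04,0.034,0.0,0.069],[-1,-0.035,0.039,0.0,0.07],[-1,-0.029,0.044,0.0,0.069]]]
[[[-1,-0.022,0.047,0.0,0.07],[-1,-0.015,0.05,0.0,0.069],[-1,-0.007,0.052,0.0,0.07],[-1,0.0,0.0,0.0,0.0]]]
end [ 612.1 -224.1  121.9] -0.03
```

jog_arm(
  steps=[
    [[-1,-0.132,0.022,0,0],[-1,-0.133,0.021,0,0],[-1,-0.132,0.022,0,0],[-1,-0.133,0.021,0,0],[-1,-0.052,-0.001,0,0.069],[-1,-0.052,0.006,0,0.069],[-1,-0.051,0.014,0,0.069],[-1,-0.048,0.021,0,0.069],[-1,-0.045,0.027,0,0.07],[-1,-0.04,0.034,0,0.069],[-1,-0.035,0.039,0,0.07],[-1,-0.029,0.044,0,0.069]],
  ],
)

```text
time: 64.12
tool_pos: [609.4, -185.6, 118.0]
ee_rot: [-3.141, 0.001, 0.431]
contact_force: [-0.3, 0.4, -2.3]
finger_gap: 0.691
grip_force: 65.1
```

jog_arm(
  steps=[
    [[-1,-0.022,0.047,0,0.07],[-1,-0.015,0.05,0,0.069],[-1,-0.007,0.052,0,0.07],[-1,0,0,0,0],[-1,0,0,0,0]],
  ],
)

```text
time: 64.75
tool_pos: [610.0, -223.5, 118.0]
ee_rot: [-3.141, 0.001, 0.002]
contact_force: [0.6, 0.3, -2.0]
finger_gap: 0.695
grip_force: 65.0
```

```bash
python3 - <<'E'
from h import *
s=telemetry.state(); print(s['time'],s['tool_pos'],np.degrees(s['ee_rot']),s['finger_gap'],s['grip_force'],s['q'].round(2))
plan([(612,-224,-8,0,-1,4),(612,-224,-17,0,-1,2),(612,-224,-17,0,-1,1)])
c=cap('top')
for f in formers(c): 
    if 0<f[4][0]<700 and -400<f[4][1]<330: print(*f[:-1])
E
```

```text
64.75 [ 609.95215094 -223.5489067   117.9942797 ] [-1.79962167e+02  3.16676536e-02  9.46567517e-02] 0.6948193556911796 64.99273538589478 [ 0.48  0.62 -0.33  1.84  0.28  0.73 -1.57]
[[[-1,0.002,0.0,0.126,0.0],[-1,0.002,0.001,0.126,0.0],[-1,0.002,0.0,0.126,0.0],[-1,0.002,0.001,0.126,0.001],[-1,0.0,0.0,0.018,0.0],[-1,0.0,0.0,0.018,0.0],[-1,0.0,0.0,0.0,0.0]]]
end [ 612. -224.  -17.] -0.03
[380. 169.] 463 [ 526. -225.   46.] [16. 50. 59.] [ 531. -231.] [73. 47.] 89.2
[381. 208.] 562 [ 428. -224.   44.] [13. 48. 59.] [ 433. -229.] [71. 58.] 89.9
```

jog_arm(
  steps=[
    [[-1,0.002,0,0.126,0],[-1,0.002,0,0.126,0],[-1,0.002,0,0.126,0],[-1,0.002,0,0.126,0],[-1,0,0,0.016,0],[-1,0,0,0.016,0],[-1,0,0,0,0]],
  ],
)

```text
time: 65.68
tool_pos: [612.8, -224.5, -14.9]
ee_rot: [3.141, -0.001, -0.002]
contact_force: [0.6, 0.1, -1.8]
finger_gap: 0.694
grip_force: 64.9
```

jog_arm(
  steps=[
    [[-1,0,0,0.006,0],[1,0,0,0,0],[1,0,0,0,0],[1,0,0,0,0],[1,0,0,-0.1,0],[1,0,0,-0.2,0],[1,0,0,-0.25,0],[1,0,0,-0.25,0],[-1,0,0,-0.25,0],[-1,0,-0.2,0,0],[-1,0,-0.2,0,0],[-1,0,-0.2,0,0]],
  ],
)

```text
time: 67.18
tool_pos: [612.3, -73.1, 245.5]
ee_rot: [3.141, -0.001, -0.003]
contact_force: [0.5, 0.8, -0.2]
finger_gap: 0.143
grip_force: 0.0
```

```bash
python3 - <<'E'
from h import *
s=telemetry.state(); print(s['time'],s['tool_pos'],np.degrees(s['ee_rot']),s['finger_gap'],s['q'].round(2))
c=cap('top')
for f in formers(c): 
    if 0<f[4][0]<700 and -400<f[4][1]<330: print(*f[:-1])
z=c['color'][70:250,300:500]; z=cv2.resize(z[:,:,::-1],None,fx=3,fy=3,interpolation=2)
d=cap('side');y=cv2.resize(d['color'][70:220,170:310][:,:,::-1],None,fx=3,fy=3,interpolation=2); z=z[:y.shape[0]][:, :380] if 0 else z
H=max(z.shape[0],y.shape[0]); pad=lambda a:np.pad(a,((0,H-a.shape[0]),(0,0),(0,0)))
o=np.hstack([pad(z),pad(y)]); o=cv2.resize(o,(800,int(o.shape[0]*800/o.shape[1]))); cv2.imwrite('pics/m7.png',o)
P=cloud(c).reshape(-1,3)
for zz in (120,180,240):
  q=P[(abs(P[:,2]-zz)<5)&(P[:,1]<-300)&(P[:,1]>-420)&(P[:,0]>385)&(P[:,0]<670)]; print(zz,np.percentile(q[:,1],[10,50,90]) if len(q) else None)
E
```

```text
67.175 [612.30784986 -73.10171264 245.48833008] [ 1.79990064e+02 -3.02956652e-02 -1.48175271e-01] 0.14288180651413523 [ 0.3   0.45 -0.4   1.79  0.21  0.94 -1.76]
[377. 170.] 396 [ 525. -219.   46.] [17. 49. 59.] [ 531. -225.] [60. 48.] 89.5
[381. 208.] 562 [ 428. -224.   44.] [13. 48. 59.] [ 433. -229.] [72. 58.] 89.6
120 None
180 None
240 [-357.27999301 -352.89489981 -349.74544726]
```

View pics/m7.png

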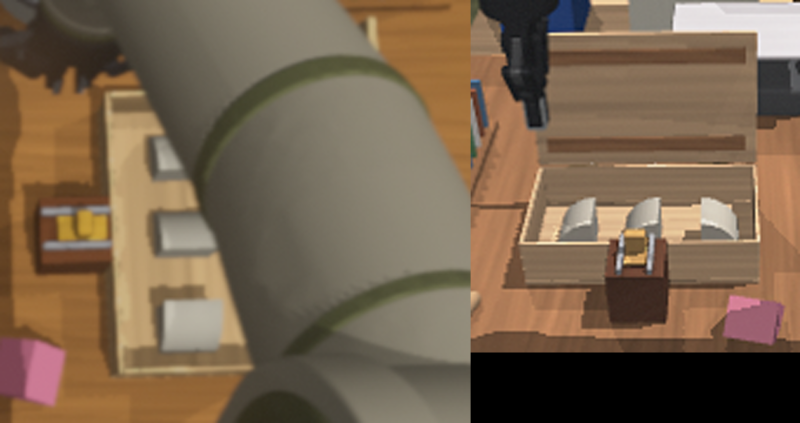

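All three formers rest on flats in the box (side view at about (580,220), (645,215) and (720,218)), and the jar was not touched. Next is the lid, pushed from behind near its free edge and followed down its arc.

```bash
python3 - <<'E'
from h import *
c=cap('side');P=cloud(c)
e=plan([(527,-73,310,0,-1,3),(527,-390,310,0,-1,8),(527,-390,310,90,-1,10),(527,-390,310,90,-1,1)])
e=plan([(527,-390,197,90,-1,4),(527,-390,197,90,-1,1),(527,-338,197,90,-1,7)],e)
def w(t):
    t=np.radians(t); return (527,-319+160*np.cos(t)-8*np.sin(t)-11,65.5+160*np.sin(t)+8*np.cos(t)-28.3,90,-1,3)
plan([w(t) for t in (82,75,67,60,52,45,37,30,22,15,10,5,2)],e)
E
```

```text
[[[-1,-0.114,0.003,-0.086,0.001],[-1,-0.114,0.003,-0.086,0.0],[-1,-0.114,0.002,-0.086,0.001],[-1,0.0,0.159,0.0,0.0],[-1,0.0,0.158,0.0,0.0],[-1,0.0,0.159,0.0,0.0],[-1,0.0,0.158,0.0,0.0],[-1,0.0,0.159,0.0,0.0],[-1,0.0,0.158,0.0,0.0],[-1,0.0,0.159,0.0,0.0],[-1,0.001,0.158,0.0,0.0],[-1,0.0,0.0,0.0,-0.075]]]
[[[-1,0.0,0.0,0.0,-0.075],[-1,0.0,0.0,0.0,-0.075],[-1,0.0,0.0,0.0,-0.075],[-1,0.0,0.0,0.0,-0.075],[-1,0.0,0.0,0.0,-0.075],[-1,0.0,0.0,0.0,-0.075],[-1,0.0,0.0,0.0,-0.075],[-1,0.0,0.0,0.0,-0.075],[-1,0.0,0.0,0.0,-0.075],[-1,0.0,0.0,0.0,0.0]]]
end [ 527.1 -390.   310.1] 89.95
[[[-1,0.0,0.0,0.113,0.0],[-1,0.0,0.0,0.113,0.0],[-1,0.0,0.0,0.113,0.0],[-1,0.0,0.0,0.113,0.0],[-1,0.0,0.0,0.0,0.0],[-1,0.03,0.0,0.0,0.0],[-1,0.03,0.0,0.0,0.0],[-1,0.03,0.0,0.0,0.0],[-1,0.029,0.0,0.0,0.0],[-1,0.03,0.0,0.0,0.0],[-1,0.029,0.0,0.0,0.0],[-1,0.03,0.0,0.0,0.0]]]
end [ 527.1 -338.   197.1] 89.95
[[[-1,0.03,0.0,0.0,0.0],[-1,0.03,0.0,0.001,0.0],[-1,0.029,0.0,0.0,0.0],[-1,0.026,0.0,0.004,0.0],[-1,0.026,0.0,0.004,0.0],[-1,0.026,-0.001,0.004,0.0],[-1,0.028,0.0,0.008,0.0],[-1,0.029,0.0,0.008,0.0],[-1,0.028,0.0,0.009,0.0],[-1,0.024,0.0,0.01,0.0],[-1,0.024,0.0,0.011,0.0],[-1,0.024,0.0,0.01,0.0]]]
[[[-1,0.026,0.0,0.015,0.0],[-1,0.025,0.0,0.016,0.0],[-1,0.026,0.0,0.015,0.0],[-1,0.02,0.0,0.016,0.0],[-1,0.02,0.0,0.017,0.0],[-1,0.021,0.0,0.016,0.0],[-1,0.021,0.0,0.022,0.0],[-1,0.02,0.0,0.021,0.0],[-1,0.021,0.0,0.022,0.0],[-1,0.015,0.0,0.021,0.0],[-1,0.016,0.0,0.021,0.0],[-1,0.015,0.0,0.021,0.0]]]
[[[-1,0.014,0.0,0.026,0.0],[-1,0.015,0.0,0.026,0.0],[-1,0.014,0.0,0.026,0.0],[-1,0.01,0.0,0.024,0.0],[-1,0.009,0.0,0.024,0.0],[-1,0.01,0.0,0.025,0.0],[-1,0.005,0.0,0.018,0.0],[-1,0.005,0.0,0.018,0.0],[-1,0.005,0.0,0.018,0.0],[-1,0.003,0.0,0.018,0.0],[-1,0.003,0.0,0.018,0.0],[-1,0.004,0.0,0.019,0.0]]]
[[[-1,0.001,0.0,0.011,0.0],[-1,0.001,0.0,0.011,0.0],[-1,0.001,0.0,0.011,0.0]]]
end [ 527.  -170.5   50.8] 89.95
```

jog_arm(
  steps=[
    [[-1,-0.114,0.003,-0.086,0],[-1,-0.114,0.003,-0.086,0],[-1,-0.114,0.002,-0.086,0],[-1,0,0.159,0,0],[-1,0,0.158,0,0],[-1,0,0.159,0,0],[-1,0,0.158,0,0],[-1,0,0.159,0,0],[-1,0,0.158,0,0],[-1,0,0.159,0,0],[-1,0,0.158,0,0],[-1,0,0,0,-0.075]],
  ],
)

```text
time: 68.82
tool_pos: [524.2, -398.4, 308.8]
ee_rot: [3.14, 0.002, 0.151]
contact_force: [0.2, 0.6, 0.1]
finger_gap: 0.002
grip_force: 0.0
```

jog_arm(
  steps=[
    [[-1,0,0,0,-0.075],[-1,0,0,0,-0.075],[-1,0,0,0,-0.075],[-1,0,0,0,-0.075],[-1,0,0,0,-0.075],[-1,0,0,0,-0.075],[-1,0,0,0,-0.075],[-1,0,0,0,-0.075],[-1,0,0,0,-0.075],[-1,0,0,0,0]],
  ],
)

```text
time: 70.08
tool_pos: [525.4, -394.5, 309.2]
ee_rot: [-3.141, -0.0, 1.566]
contact_force: [-0.3, -0.2, -0.1]
finger_gap: -0.002
grip_force: 0.0
```

```bash
python3 - <<'E'
from h import *
s=telemetry.state(); print(s['time'],s['tool_pos'],np.degrees(s['ee_rot']),s['q'].round(2))
plan([(527,-390,197,90,-1,4),(527,-390,197,90,-1,1),(527,-338,197,90,-1,7)])
E
```

```text
70.075 [ 525.41555701 -394.52788219  309.22182388] [-1.79960626e+02 -1.09114040e-02  8.97196208e+01] [ 1.01  0.5  -0.71  1.61  0.35  1.16  0.22]
[[[-1,0.005,0.002,0.112,-0.001],[-1,0.004,0.001,0.112,0.0],[-1,0.005,0.002,0.112,-0.001],[-1,0.004,0.001,0.113,0.0],[-1,0.0,0.0,0.0,0.0],[-1,0.03,0.0,0.0,0.0],[-1,0.03,0.0,0.0,0.0],[-1,0.03,0.0,0.0,0.0],[-1,0.03,0.0,0.0,0.0],[-1,0.029,0.0,0.0,0.0],[-1,0.03,0.0,0.0,0.0],[-1,0.029,0.0,0.0,0.0]]]
end [ 527. -338.  197.] 89.96
```

jog_arm(
  steps=[
    [[-1,0.005,0.002,0.112,0],[-1,0.004,0.001,0.112,0],[-1,0.005,0.002,0.112,0],[-1,0.004,0.001,0.113,0],[-1,0,0,0,0],[-1,0.03,0,0,0],[-1,0.03,0,0,0],[-1,0.03,0,0,0],[-1,0.03,0,0,0],[-1,0.029,0,0,0],[-1,0.03,0,0,0],[-1,0.029,0,0,0]],
  ],
)

```text
time: 71.58
tool_pos: [527.9, -336.3, 197.3]
ee_rot: [-3.141, 0.0, 1.569]
contact_force: [-0.1, -3.1, 2.6]
finger_gap: 0.0
grip_force: 1.3
```

jog_arm(
  steps=[
    [[-1,0.03,0,0,0],[-1,0.03,0,0.001,0],[-1,0.029,0,0,0],[-1,0.026,0,0.004,0],[-1,0.026,0,0.004,0],[-1,0.026,0,0.004,0],[-1,0.028,0,0.008,0],[-1,0.029,0,0.008,0],[-1,0.028,0,0.009,0],[-1,0.024,0,0.01,0],[-1,0.024,0,0.011,0],[-1,0.024,0,0.01,0]],
  ],
)

```text
time: 73.08
tool_pos: [528.2, -255.3, 179.9]
ee_rot: [3.142, 0.0, 1.569]
contact_force: [-0.2, -2.0, -0.2]
finger_gap: -0.0
grip_force: 0.8
```

```bash
cat > lid.py <<'E'
from h import *
s=telemetry.state(); print(s['time'],s['tool_pos'].round(1),s['contact_force'].round(1))
c=cap('side');P=cloud(c); Q=P.reshape(-1,3)
for x in (410,450,620,650):
    q=Q[(abs(Q[:,0]-x)<8)&(Q[:,1]<-110)&(Q[:,1]>-370)&(Q[:,2]>62)&(Q[:,2]<260)]
    if len(q): i=np.argsort(q[:,1]); print(x,len(q),'min/max y',q[i[3]].round(),q[i[-3]].round(),'maxz',q[np.argmax(q[:,2])].round())
E
python3 lid.py
```

```text
73.075 [ 528.2 -255.3  179.9] [-0.2 -2.  -0.2]
410 175 min/max y [ 414. -319.   71.] [ 402. -142.   63.] maxz [ 405. -232.  227.]
450 187 min/max y [ 446. -321.   62.] [ 443. -140.   65.] maxz [ 453. -233.  227.]
620 180 min/max y [ 618. -318.   65.] [ 614. -138.   67.] maxz [ 614. -232.  226.]
650 183 min/max y [ 657. -319.   68.] [ 644. -139.   63.] maxz [ 653. -227.  226.]
```

The lid follows at about 60°. I continue down the arc.

jog_arm(
  steps=[
    [[-1,0.026,0,0.015,0],[-1,0.025,0,0.016,0],[-1,0.026,0,0.015,0],[-1,0.02,0,0.016,0],[-1,0.02,0,0.017,0],[-1,0.021,0,0.016,0],[-1,0.021,0,0.022,0],[-1,0.02,0,0.021,0],[-1,0.021,0,0.022,0],[-1,0.015,0,0.021,0],[-1,0.016,0,0.021,0],[-1,0.015,0,0.021,0]],
  ],
)

```text
time: 74.62
tool_pos: [528.2, -194.0, 124.0]
ee_rot: [-3.141, 0.0, 1.569]
contact_force: [-0.4, -0.4, 1.2]
finger_gap: -0.003
grip_force: 0.6
```

jog_arm(
  steps=[
    [[-1,0.014,0,0.026,0],[-1,0.015,0,0.026,0],[-1,0.014,0,0.026,0],[-1,0.01,0,0.024,0],[-1,0.009,0,0.024,0],[-1,0.01,0,0.025,0],[-1,0.005,0,0.018,0],[-1,0.005,0,0.018,0],[-1,0.005,0,0.018,0],[-1,0.003,0,0.018,0],[-1,0.003,0,0.018,0]],
  ],
)

```text
time: 76.0
tool_pos: [528.4, -170.8, 63.8]
ee_rot: [3.141, -0.0, 1.569]
contact_force: [-1.3, 0.8, 0.2]
finger_gap: 0.003
grip_force: 0.5
```

```bash
python3 lid.py
```

```text
76.0 [ 528.4 -170.8   63.8] [-1.3  0.8  0.2]
410 166 min/max y [ 407. -319.   74.] [ 408. -139.   94.] maxz [ 411. -151.   96.]
450 175 min/max y [ 443. -321.   73.] [ 446. -139.   62.] maxz [ 451. -143.   95.]
620 156 min/max y [ 617. -315.   74.] [ 614. -139.   91.] maxz [ 627. -148.   95.]
650 157 min/max y [ 655. -313.   76.] [ 653. -138.   63.] maxz [ 655. -144.   95.]
```

jog_arm(
  steps=[
    [[-1,0.003,0,0.02,0],[-1,0.003,0,0.02,0],[-1,0.002,0,0.016,0],[-1,0,0,0.01,0],[-1,0,0,0,0]],
  ],
)

```text
time: 76.68
tool_pos: [528.2, -168.9, 47.4]
ee_rot: [-3.141, -0.0, 1.569]
contact_force: [0.4, 0.1, -0.3]
finger_gap: 0.0
grip_force: 0.0
```

jog_arm(
  steps=[
    [[-1,0,0,0.008,0],[-1,0,0,0,0]],
  ],
)

```text
time: 76.92
tool_pos: [528.3, -168.9, 45.5]
ee_rot: [-3.141, -0.0, 1.569]
contact_force: [-0.2, 0.6, 0.3]
finger_gap: -0.003
grip_force: 0.0
```

```bash
python3 lid.py
```

```text
76.925 [ 528.3 -168.9   45.5] [-0.2  0.6  0.3]
410 185 min/max y [ 407. -319.   74.] [ 411. -139.   73.] maxz [ 405. -203.   77.]
450 200 min/max y [ 456. -322.   73.] [ 448. -138.   73.] maxz [ 449. -318.   79.]
620 182 min/max y [ 624. -317.   73.] [ 626. -138.   71.] maxz [ 614. -143.   78.]
650 190 min/max y [ 646. -315.   75.] [ 645. -137.   75.] maxz [ 645. -220.   77.]
```

jog_arm(
  steps=[
    [[-1,0,0,0.006,0],[-1,0,0,0,0]],
  ],
)

```text
time: 77.22
tool_pos: [528.4, -169.1, 45.1]
ee_rot: [3.141, 0.001, 1.569]
contact_force: [-3.2, 0.1, 13.8]
finger_gap: 0.001
grip_force: 6.9
```

jog_arm(
  steps=[
    [[-1,0,0,0.003,0],[-1,0,0,0,0]],
  ],
)

```text
time: 77.47
tool_pos: [528.5, -169.1, 45.0]
ee_rot: [3.141, 0.002, 1.569]
contact_force: [-4.9, 0.9, 22.4]
finger_gap: 0.003
grip_force: 11.3
```

The lid is firmly shut: hard stop at true z≈73, reading 22 N. Now the bolt.

jog_arm(
  steps=[
    [[-1,0,0,-0.1,0],[-1,0,0,-0.2,0],[-1,0.12,0,0,0],[-1,0.2,0,0,0],[-1,0.2,0,0,0],[-1,0,0,0,0]],
  ],
)

```text
time: 78.22
tool_pos: [528.9, -34.5, 118.9]
ee_rot: [3.14, -0.002, 1.575]
contact_force: [0.6, -1.4, -0.2]
finger_gap: 0.004
grip_force: 0.0
```

```bash
cat > kb.py <<'E'
from h import *
s=telemetry.state(); print(s['time'],s['tool_pos'].round(1),s['contact_force'].round(1))
for n in('top','side'):
    c=cap(n);Q=cloud(c).reshape(-1,3); q=Q[(Q[:,2]>96)&(Q[:,2]<112)&(abs(Q[:,0]-527)<30)&(Q[:,1]<-60)&(Q[:,1]>-170)]
    print(n,len(q), np.percentile(q,[3,50,97],axis=0).round().tolist() if len(q) else '')
E
python3 kb.py; python3 lid.py; python3 -c "
from h import *
plan([(528,-60,120,90,-1,1),(528,-60,61,90,-1,3),(528,-60,61,90,-1,1)])"
```

```text
78.225 [528.9 -34.5 118.9] [ 0.6 -1.4 -0.2]
top 76 [[515.0, -114.0, 99.0], [526.0, -106.0, 107.0], [540.0, -100.0, 111.0]]
side 27 [[517.0, -115.0, 97.0], [522.0, -102.0, 102.0], [530.0, -98.0, 107.0]]
78.325 [528.6 -38.9 118.3] [-0.2 -0.5 -0.3]
410 188 min/max y [ 414. -317.   75.] [ 405. -138.   73.] maxz [ 407. -296.   78.]
450 201 min/max y [ 449. -322.   77.] [ 451. -139.   73.] maxz [ 446. -320.   78.]
620 115 min/max y [ 626. -236.   74.] [ 623. -137.   68.] maxz [ 627. -179.   77.]
650 178 min/max y [ 649. -313.   76.] [ 658. -136.   69.] maxz [ 657. -199.   78.]
[[[-1,-0.08,-0.002,-0.007,-0.001],[-1,0.0,0.0,0.079,0.0],[-1,0.0,0.0,0.078,0.0],[-1,0.0,0.0,0.079,0.0],[-1,0.0,0.0,0.0,0.0]]]
end [527.9 -59.9  61. ] 89.97
```

jog_arm(
  steps=[
    [[-1,-0.08,-0.002,-0.007,0],[-1,0,0,0.079,0],[-1,0,0,0.078,0],[-1,0,0,0.079,0],[-1,0,0,0,0],[-1,-0.03,0,0,0],[-1,-0.03,0,0,0],[-1,-0.03,0,0,0],[-1,-0.02,0,0,0],[-1,-0.02,0,0,0],[-1,-0.02,0,0,0],[-1,0,0,0,0]],
  ],
)

```text
time: 79.88
tool_pos: [528.0, -96.9, 61.1]
ee_rot: [-3.142, 0.0, 1.568]
contact_force: [-0.3, -0.2, -0.4]
finger_gap: 0.002
grip_force: 0.0
```

```bash
python3 kb.py
```

```text
79.875 [528.  -96.9  61.1] [-0.3 -0.2 -0.4]
top 5 [[516.0, -119.0, 99.0], [519.0, -90.0, 105.0], [524.0, -86.0, 108.0]]
side 52 [[516.0, -116.0, 97.0], [528.0, -88.0, 105.0], [542.0, -84.0, 111.0]]
```

jog_arm(
  steps=[
    [[-1,-0.02,0,0,0],[-1,-0.02,0,0,0],[-1,-0.02,0,0,0],[-1,-0.012,0,0,0],[-1,0,0,0,0]],
  ],
)

```text
time: 80.6
tool_pos: [527.9, -115.1, 61.1]
ee_rot: [-3.141, 0.0, 1.568]
contact_force: [1.1, 0.2, -0.4]
finger_gap: 0.001
grip_force: 0.0
```

jog_arm(
  steps=[
    [[-1,-0.008,0,0,0],[-1,-0.008,0,0,0],[-1,0,0,0,0]],
  ],
)

```text
time: 80.97
tool_pos: [527.9, -118.7, 61.1]
ee_rot: [-3.141, 0.0, 1.569]
contact_force: [0.1, 2.1, 0.4]
finger_gap: -0.001
grip_force: 0.5
```

jog_arm(
  steps=[
    [[-1,-0.008,0,0,0],[-1,0,0,0,0]],
  ],
)

```text
time: 81.22
tool_pos: [527.9, -120.7, 61.1]
ee_rot: [-3.141, 0.0, 1.569]
contact_force: [-0.5, 1.1, 0.4]
finger_gap: 0.001
grip_force: 0.5
```

jog_arm(
  steps=[
    [[-1,-0.008,0,0,0],[-1,0,0,0,0]],
  ],
)

```text
time: 81.47
tool_pos: [527.9, -121.7, 61.1]
ee_rot: [3.142, -0.001, 1.569]
contact_force: [-0.8, 5.8, 0.8]
finger_gap: 0.0
grip_force: 2.4
```

jog_arm(
  steps=[
    [[-1,-0.008,0,0,0],[-1,0,0,0,0]],
  ],
)

```text
time: 81.72
tool_pos: [527.9, -121.8, 61.1]
ee_rot: [3.141, -0.003, 1.571]
contact_force: [-1.7, 11.4, 1.9]
finger_gap: 0.005
grip_force: 5.5
```

```bash
python3 kb.py
```

```text
81.725 [ 527.9 -121.8   61.1] [-1.7 11.4  1.9]
top 6 [[515.0, -115.0, 104.0], [521.0, -112.0, 106.0], [525.0, -111.0, 111.0]]
side 46 [[517.0, -117.0, 97.0], [528.0, -112.0, 104.0], [542.0, -106.0, 111.0]]
```

The bolt is at its end stop: the force climbs to 11 N with no motion. I back off and check.

jog_arm(
  steps=[
    [[-1,0.06,0,0,0],[-1,0.15,0,0,0],[-1,0,0,-0.2,0],[-1,0,0,-0.2,0],[-1,0,0,-0.2,0],[-1,0.2,0,0,0],[-1,0,0,0,0],[-1,0,0,0,0]],
  ],
)

```text
time: 82.82
tool_pos: [528.0, -22.3, 211.0]
ee_rot: [-3.141, 0.001, 1.569]
contact_force: [-0.6, -1.0, -0.4]
finger_gap: -0.001
grip_force: 0.0
```

```bash
python3 kb.py; python3 lid.py; python3 -c "
from h import *
c=cap('side'); save(c,'end.png')"
```

```text
82.825 [528.  -22.3 211. ] [-0.6 -1.  -0.4]
top 0 
side 50 [[518.0, -143.0, 97.0], [530.0, -134.0, 104.0], [541.0, -130.0, 108.0]]
82.925 [527.9 -22.9 210.7] [-1.1  0.1  0.6]
410 187 min/max y [ 407. -319.   74.] [ 417. -140.   65.] maxz [ 404. -296.   78.]
450 204 min/max y [ 449. -322.   72.] [ 446. -139.   66.] maxz [ 456. -317.   79.]
620 191 min/max y [ 618. -318.   73.] [ 613. -137.   75.] maxz [ 627. -317.   77.]
650 191 min/max y [ 656. -314.   76.] [ 643. -138.   74.] maxz [ 656. -253.   78.]
```

View pics/end.png

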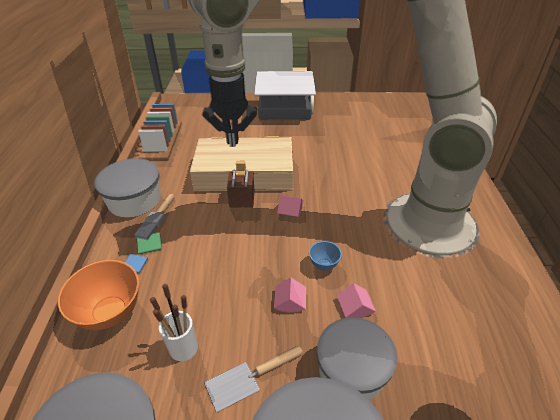

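The lid lies flat at (243,160) and the bolt is slid over its edge at (240,168). The jar stands at (178,335), no off-white former is left on the bench, and the arm is clear. Knob travel fits the stop: its outer face moved from about y=−99 to y=−131.

```bash
python3 -c "
from bench import order
print(order.job_done())"
```

```text
the job is handed in; nothing more can be done
None
```

All three formers lie on a flat face in the box, the lid is shut, the bolt was then pushed to its end stop and the jar is still standing; I handed the job in at about 83 s.

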